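# Lay out a handheld for reassembly

## Robot

A 6-joint arm with a two-finger parallel gripper is mounted at the origin on the work surface. World frame = base frame: x ahead of the robot, y to its left, z up, the work surface at z = 0. Lengths are in m, angles in rad, forces in N, time in s.
With the tool pointing down it reaches from about 0.425 to 0.95 m from the base axis. Payload 3.5 kg.
Tool frame: the origin (TCP) lies between the finger pads; the fingertips stand 11 mm ahead of it and the grasp point (between the pads) lies 8 mm behind it (ctrl.tcp_to_tips is the distance from the TCP to the fingertips, in m); z points along the fingers, y is the direction in which the jaws open and shut (so a half turn about z gives the same grasp; the last joint's range is limited). The gripper opens to 85 mm and grips with 20 to 120 N. Pads are 22 mm wide; open, the fingers measure 114 mm over their backs; the gripper's body (76 mm by 85 mm) begins 54 mm behind the grasp point. The pads swing forward as they close: fully open they stand 13 mm farther back than shut.
Start: joints at [-1.332, 0.286, 1.577, -0, 1.279, -0.15], TCP at [0.256, -0.625, 0.242] pointing down, gripper open.
Joint ranges: [-2.77, 2.77], [-0.9, 2.22], [0.21, 2.48], [-1.53, 4.67], [0.24, 2.81], [-2.84, 2.84]. Speed limits (rad/s): [2.79, 2.79, 3.14, 3.14, 3.14, 3.14].

## Interface

Orientations are given as a unit quaternion [x, y, z, w].
In Python, from plant import monitor, vision, workorder, ctrl gives the robot as it stands.
- The arm moves only by the tool jog_arm, never from a script. Its argument "series" is a list of rows, each a list of 4 numbers: the shift along the tool's x, y, z in m, then the turn about the tool's z in rad. In form: [[tx, ty, tz, spin], ...]. A call has exactly 8 rows; each row shifts and turns the pose as measured when the row begins, along the tool's axes as they then stand; what a row does not reach is not made up. A row lasts 1/12 s, in which the tool goes at most 41.7 mm and 7.16 degrees, less where a joint would pass 70% of its speed; a pose out of reach is approached as far as the arm can. A call is refused whole if a number of a shift passes 0.0417 or a number of a turn 0.125, either way. A call with a gripper value outside its range is refused whole. "grip" is the finger opening in m, from 0 to 0.0854, set as the call begins (left out, the last holds). The fingers move at their own pace and stop on an object; "grip_force" is the grip in N (left out, the last holds). Time passes only in rows, so rows that do not move let the fingers close, or fill a call up. It gives the time, the measured TCP pose, the force and the opening at its end, in the units of the state.
- monitor.get_state(): the state, without advancing time (a new reading comes with each control period).
- vision.read_camera(name): name is "side" or "top" or "wrist"; returns the picture (400x640x3 uint8, red, green, blue); there is no depth.
- vision.get_calibration(name): a dict with "vfov" (degrees; the focal length in pixels is half the picture's height over the tangent of half this angle, whatever the lens; pixels are square), "cx", "cy" (the principal point, pixels), "R" (3x3) and "t" (3): a world point X has camera coordinates R X + t. Camera axes: x right, y down, z forward; pixel columns grow to the right and rows downward; lengths in m; the calibration is good to about 2 mm. A picture is of the moment at which its call begins: read the wrist's pose just before it. get_calibration takes no time and is no camera call; for the wrist camera it gives the pose at the moment of the call.
- workorder.sign_off(): hands the job in, once; it reports no verdict.
The state is a dict: "time": time; "qpos": joint angles; "dq": joint speeds; "joint_efforts": joint torques, N m; "eef_pos": TCP position; "tcp_rot": TCP orientation; "contact_force": force on the tool from outside, world axes, zero at the start; "wrist_torque": the same for the moment, N m; "opening": opening from 0.0 (shut) to 1.0 (fully open).
Only numpy, scipy, OpenCV 4.12 (cv2) and the standard library are available. Lean on these libraries where they do the work, as an engineer would, in place of code of your own. Each camera call takes 0.05 s, during which the arm holds its last target.

## Task

Lay the translucent purple casing in the middle of the green mat, lengthwise along the mat, and only after you have let go of it lay the grey cartridge flat on top in the casing's middle, lengthwise along the casing. Stand the brass tip stand upright in the middle of the round cork coaster, and lay the black-gripped spudger flat on the bare bench midway across the gap between the mat and the coaster, parallel to the mat's long edges and with its middle level with the mat's middle. It does not matter which end of a part points which way; leave the blue cartridge and the yellow jar where they are.

Things in the scene. Friction and masses are not known exactly. Their poses are not given: they have to be found in the camera images.
- casing: Loose handheld-console casing, translucent purple, a closed block lying face down with a flat back uppermost: 104 mm long (its x) by 62 mm wide (its y) by 24 mm high, edges rounded 4 mm, about 0.11 kg. Origin: centre of its underside; z up. Grasp it across the 62 mm.
- cartridge: Loose grey cartridge shell with a cream label and dark ribs: 66 mm long (its x) by 46 mm wide (its y) by 16 mm high, about 0.07 kg. Origin: centre of its underside; z up. Grasp it across the 46 mm.
- spudger: Loose spudger, 140 mm long, lying along its x: a black grip from x = -70 to +10 mm, 14 mm wide (y) and 12 mm high, then a thin flat steel blade to x = +70 mm, 8 to 12 mm wide, that stays 4 mm clear of the bench. Origin: middle of the 140 mm length, level with the underside of the grip; z up. About 0.05 kg; grasp it by the grip near x = -20 mm, across y.
- tip_stand: Loose squat round brass soldering-tip stand: foot 48 mm in diameter and 7 mm high, above it a plain cylinder 36 mm in diameter up to 34 mm, with four small copper tips standing on it up to 46 mm. Origin: centre of its underside; z up. About 0.22 kg; grasp the 36 mm cylinder.
- mat: Fixed dark green mat with pale border lines, 130 mm long (its x, pointing roughly away from the robot) by 110 mm wide (its y) by 3 mm thick. Origin: centre of its underside, on the bench; z up.
- coaster: Fixed round cork coaster with a dark brown rim, 76 mm in diameter, 4 mm thick, on the bench to one side of the mat (+y or -y of the mat, differing from start to start), its centre about 157 mm from the mat's, leaving a gap of about 64 mm of bare bench between the mat's long edge and the coaster's rim. Origin: centre of its underside; z up.
- blue_cartridge: Bystander: a loose blue cartridge shell with an orange label, the same size as the grey one (66 x 46 x 16 mm), lying among the other parts. Origin: centre of its underside. To be left alone.
- jar: Bystander: a loose yellow jar with a white lid, 48 mm in diameter and 55 mm high, standing on the other side of the mat from the coaster. Origin: centre of its underside. To be left alone.
Mind the look-alikes: they are no part of the job. Leave any orange or red look-alike of the spudger alone.

How it is judged:
By the outcome, as a careful person would: the job done as asked, in the order asked, and still so for the second after the job is handed in, with the robot touching nothing.
It also fails if it takes over 104 s, if anything falls off the work surface, if the arm or the gripper's body presses on something with over 40 N, if the wrist force passes 120 N, or if a joint passes its speed limit or range.

## Working session

There is one attempt and no reset: what is moved stays moved. The work goes in short steps, Python scripts to look and compute and a tool call to move; the robot and the scene stay as the last step left them, time stands still between calls to the robot, and variables do not carry over. Pictures are saved under pics/ and viewed, and the job is handed in when it is done.

Besides the shell and the picture viewer there is one more tool, called by a JSON object that holds its "api" and its "payload". jog_arm: Moves the arm, as the interface text tells. Its arguments: {"type":"object","properties":{"series":{"type":"array","items":{"type":"array","items":{"type":"number"}}},"grip":{"type":"number"},"grip_force":{"type":"number"}},"required":["series"]}

```bash
ls; mkdir -p pics; python3 - <<'E'
from plant import monitor, vision, workorder, ctrl
import cv2
print(monitor.get_state()); print(ctrl.tcp_to_tips, dir(ctrl))
for n in("top","side"):
    im=vision.read_camera(n); cv2.imwrite(f"pics/{n}0.png",im[:,:,::-1]); print(n,vision.get_calibration(n))
E
```

```text
pics
{'time': 0.0, 'qpos': array([-1.33198947e+00,  2.87228407e-01,  1.57818769e+00, -3.32490791e-06,
        1.27862498e+00, -1.49992711e-01]), 'dq': array([ 3.53358125e-04,  6.51849713e-04, -3.72585443e-04,  1.40622564e-03,
       -4.67024232e-05, -7.64996402e-04]), 'joint_efforts': array([ 7.83209234e-04, -4.05972326e+01, -2.92629361e+01, -6.27047666e-05,
        5.78678344e-03, -8.12426691e-06]), 'eef_pos': array([ 0.25575524, -0.62397776,  0.24089954]), 'tcp_rot': array([ 9.81162967e-01,  1.93177986e-01, -5.59356772e-05, -1.22293513e-03]), 'contact_force': array([ 0.33397227, -0.56087774, -0.59797855]), 'wrist_torque': array([ 0.00124306, -0.00705687, -0.01961685]), 'opening': 1.0031857284784307}
0.011 ['Unreachable', '__class__', '__delattr__', '__dict__', '__dir__', '__doc__', '__eq__', '__format__', '__ge__', '__getattribute__', '__getstate__', '__gt__', '__hash__', '__init__', '__init_subclass__', '__le__', '__lt__', '__module__', '__ne__', '__new__', '__reduce__', '__reduce_ex__', '__repr__', '__setattr__', '__sizeof__', '__str__', '__subclasshook__', '__weakref__', 'tcp_to_tips']
top {'vfov': 42.77968798517505, 'cx': 323.366923369085, 'cy': 202.88904812536373, 'R': array([[ 0.00920455, -0.999876  ,  0.01277763],
       [-0.99463604, -0.01047136, -0.1029053 ],
       [ 0.10302634, -0.0117619 , -0.99460908]]), 't': array([-0.01547827,  0.46994348,  1.23104655])}
side {'vfov': 55.7824550322453, 'cx': 315.41779870504445, 'cy': 196.16348825249736, 'R': array([[-0.95740995, -0.2876941 ,  0.02446004],
       [-0.17575328,  0.51347462, -0.83991345],
       [ 0.22907854, -0.80844042, -0.54216889]]), 't': array([0.4488427 , 0.09498315, 0.66697548])}
```

View pics/top0.png

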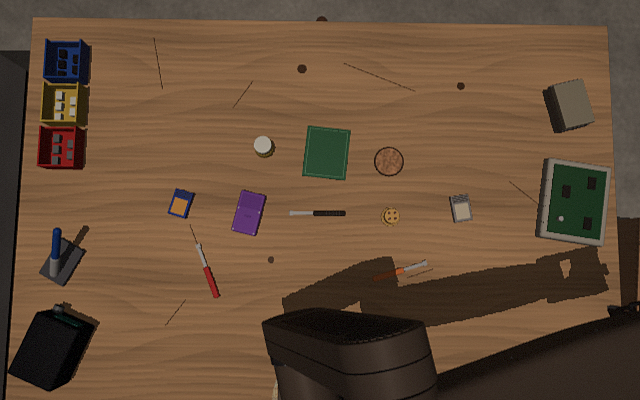

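View pics/side0.png

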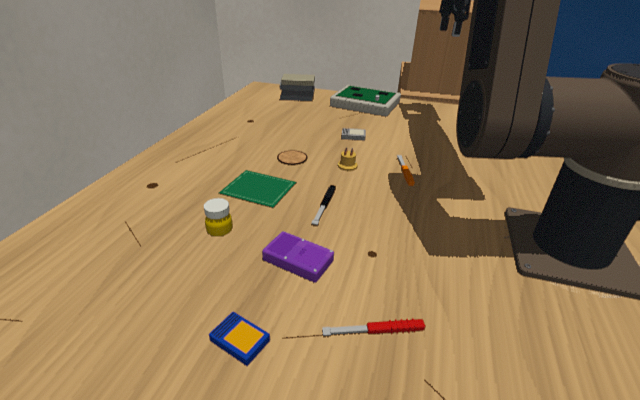

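```bash
python3 - <<'E'
import cv2,numpy as np
im=cv2.imread("pics/top0.png")
c=im[110:250,150:490]
cv2.imwrite("pics/top0c.png",cv2.resize(c[:,0:200],None,fx=4,fy=4,interpolation=cv2.INTER_CUBIC))
cv2.imwrite("pics/top0d.png",cv2.resize(c[:,140:340],None,fx=4,fy=4,interpolation=cv2.INTER_CUBIC))
E
```

```text
(no output)
```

View pics/top0c.png

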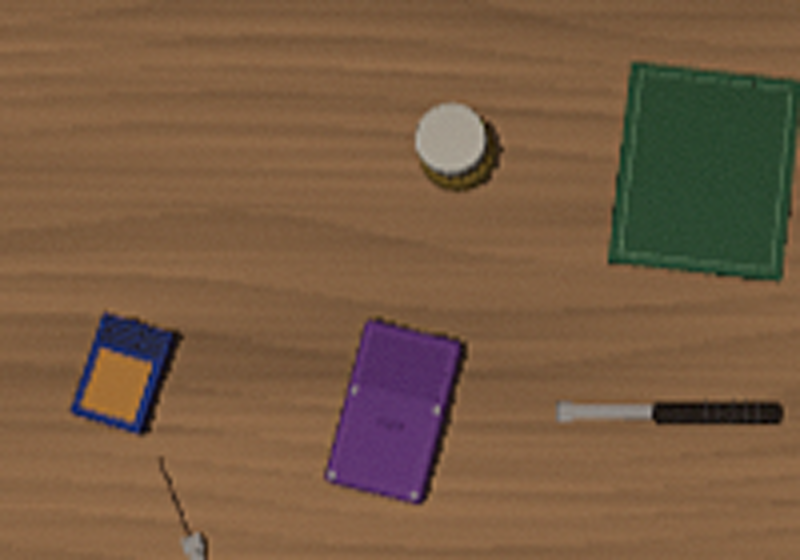

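View pics/top0d.png

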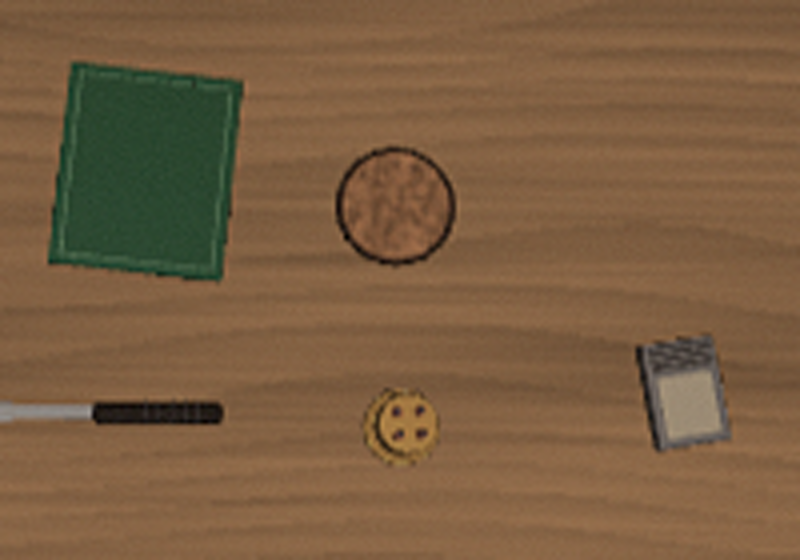

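```bash
cat > h.py <<'E'
import cv2,numpy as np
from scipy.optimize import minimize,least_squares
from plant import monitor, vision, workorder, ctrl
def cam(n):
    c=vision.get_calibration(n); c['f']=200/np.tan(np.radians(c['vfov']/2)); return c
def proj(c,X):
    p=np.atleast_2d(X)@c['R'].T+c['t']; return np.c_[c['cx']+c['f']*p[:,0]/p[:,2],c['cy']+c['f']*p[:,1]/p[:,2]]
def unproj(c,uv,z):
    uv=np.atleast_2d(uv); d=np.c_[(uv[:,0]-c['cx'])/c['f'],(uv[:,1]-c['cy'])/c['f'],np.ones(len(uv))]@c['R']
    o=-c['R'].T@c['t']; s=(z-o[2])/d[:,2]; return o+d*s[:,None]
def boxpts(L,W,H,r=0,z0=0):
    return np.array([[sx*L/2,sy*W/2,z] for sx in(1,-1) for sy in(1,-1) for z in(z0,z0+H)])
def cyl(R,z0,z1,n=48):
    a=np.arange(n)*2*np.pi/n; return np.array([[R*np.cos(t),R*np.sin(t),z] for t in a for z in(z0,z1)])
def place(P,x,y,yaw):
    c,s=np.cos(yaw),np.sin(yaw); return np.c_[x+c*P[:,0]-s*P[:,1],y+s*P[:,0]+c*P[:,1],P[:,2]]
def fitsil(c,mask,P,x,y,yaw,S=8):
    """fit convex-hull silhouette to mask (soft IoU)"""
    m=mask.astype(np.float32)/255
    ys,xs=np.nonzero(mask); a,b=max(xs.min()-6,0),max(ys.min()-6,0); m=m[b:ys.max()+7,a:xs.max()+7]
    def ren(p):
        uv=(proj(c,place(P,*p))-[a,b]+.5)*S-.5
        I=np.zeros((m.shape[0]*S,m.shape[1]*S),np.uint8)
        cv2.fillConvexPoly(I,cv2.convexHull(np.round(uv*16).astype(np.int32)),255,shift=4)
        return cv2.resize(I,(m.shape[1],m.shape[0]),interpolation=cv2.INTER_AREA).astype(np.float32)/255
    f=lambda q:((ren([q[0]/1000,q[1]/1000,q[2]/50])-m)**2).sum()
    q0=np.array([x*1000,y*1000,yaw*50])
    r=minimize(f,q0,method='Nelder-Mead',options=dict(initial_simplex=q0+np.array([[0,0,0],[4,0,0],[0,4,0],[0,0,4]]),xatol=.02,fatol=.01,maxiter=300))
    return np.array([r.x[0]/1000,r.x[1]/1000,r.x[2]/50]),r.fun,m.sum()
E
cat > m1.py <<'E'
from h import *
im=cv2.imread("pics/top0.png"); c=cam("top"); hsv=cv2.cvtColor(im,cv2.COLOR_BGR2HSV)
def roi(m,u0,u1,v0,v1):
    o=np.zeros_like(m); o[v0:v1,u0:u1]=m[v0:v1,u0:u1]; 
    n,l,s,ce=cv2.connectedComponentsWithStats(o); return (l==1+np.argmax(s[1:,4])).astype(np.uint8)*255
for n,uv in(("mat",(326,153)),("casing",(249,213)),("cart",(463,210)),("spud",(330,213)),("board",(500,210)),("cork",(389,161)),("blue",(177,200)),("stand",(392,217)),("black",(335,213)),("shadow",(267,215)),("lid",(262,145))):
    print(n,hsv[uv[1],uv[0]])
mat=roi(cv2.inRange(hsv,(55,60,20),(95,255,255)),290,365,115,190)
cas=roi(cv2.inRange(hsv,(125,80,40),(165,255,255)),225,280,180,245)
blue=roi(cv2.inRange(hsv,(100,80,30),(130,255,255))|cv2.inRange(hsv,(10,150,140),(25,255,255)),160,205,180,225)
def init(m,z):
    M=cv2.moments(m,True); return unproj(c,[M['m10']/M['m00'],M['m01']/M['m00']],z)[0]
for n,m,P,z,yaw in(("mat",mat,boxpts(.13,.11,.003),.003,-.1),("casing",cas,boxpts(.104,.062,.024),.02,-.2),("blue",blue,boxpts(.066,.046,.016),.012,-.2)):
    p=init(m,z); r=fitsil(c,m,P,p[0],p[1],yaw); print(n,p.round(4),r[0].round(4),r[1:])
E
python3 m1.py
```

```text
mat [66 99 75]
casing [141 134 110]
cart [ 19  61 154]
spud [14 65 43]
board [ 14 122 123]
cork [ 11 137 117]
blue [ 16 173 162]
stand [ 17 154 164]
black [12 65 39]
shadow [ 15 124 127]
lid [ 19  32 165]
mat [ 0.5998 -0.0161  0.003 ] [ 0.6004 -0.0162 -0.1007] (np.float64(63.73210525512695), np.float32(2130.0))
casing [0.4453 0.1743 0.02  ] [ 0.4454  0.1745 -0.2341] (np.float64(91.11808013916016), np.float32(1020.0))
blue [0.4682 0.3432 0.012 ] [ 0.4681  0.3448 -0.2807] (np.float64(109.86056518554688), np.float32(424.0))
```

```bash
cat >> m1.py <<'E'
S=hsv[:,:,1];V=hsv[:,:,2]
cart=roi(cv2.inRange(S,0,95),435,485,185,235); cart=cv2.morphologyEx(cart,cv2.MORPH_CLOSE,np.ones((5,5)))
stand=roi(cv2.inRange(hsv,(17,120,110),(30,255,255)),375,410,200,235); stand=cv2.morphologyEx(stand,cv2.MORPH_CLOSE,np.ones((7,7)))
rim=roi(cv2.inRange(V,0,80),365,412,138,185)
cork=cv2.convexHull(np.argwhere(rim)[:,::-1].astype(np.int32)); cm=np.zeros_like(rim); cv2.fillConvexPoly(cm,cork,255)
grip=roi(cv2.inRange(V,0,75),305,350,203,223)
spud=roi(cv2.inRange(S,0,95),280,352,203,223)
for n,m,P,z,yaw in(("cart",cart,boxpts(.066,.046,.016),.012,.17),("coaster",cm,cyl(.038,0,.004),.004,0),("stand",stand,np.r_[cyl(.024,0,.007),cyl(.018,0,.034)],.017,0),("grip",grip,boxpts(.08,.014,.012),.012,-1.57)):
    p=init(m,z); r=fitsil(c,m,P,p[0],p[1],yaw); print(n,p.round(4),r[0].round(4),r[1:])
    if n=="grip": q=r[0]; print("spud origin (dir -x to +x toward blade)",q)
print(unproj(c,[[289,213],[345.5,213]],.006))
vis=im.copy()
for m in(mat,cas,cart,cm,stand,grip,blue): 
    cs,_=cv2.findContours(cv2.resize(m,None,fx=4,fy=4,interpolation=0),0,2)
    if m is mat: big=cv2.resize(im,None,fx=4,fy=4)
    cv2.drawContours(big,cs,-1,(0,255,255),1)
b=big[440:1000,600:1960]; cv2.imwrite("pics/seg0.png",cv2.resize(b,(800,330),interpolation=cv2.INTER_AREA))
E
python3 m1.py|tail -9
```

```text
casing [0.4453 0.1743 0.02  ] [ 0.4454  0.1745 -0.2341] (np.float64(91.11808013916016), np.float32(1020.0))
blue [0.4682 0.3432 0.012 ] [ 0.4681  0.3448 -0.2807] (np.float64(109.86056518554688), np.float32(424.0))
cart [ 0.4626 -0.3525  0.012 ] [ 0.4629 -0.3536  0.1737] (np.float64(19.894426345825195), np.float32(514.0))
coaster [ 0.5794 -0.1742  0.004 ] [ 0.5797 -0.1744  0.0697] (np.float64(10.753741264343262), np.float32(705.0))
stand [ 0.4393 -0.1753  0.017 ] [ 0.4402 -0.1773  0.0387] (np.float64(31.326398849487305), np.float32(261.0))
grip [ 0.4464 -0.025   0.012 ] [ 0.4469 -0.0252 -1.5601] (np.float64(22.17106056213379), np.float32(163.0))
spud origin (dir -x to +x toward blade) [ 0.4469259  -0.02518712 -1.56010821]
[[ 0.44578926  0.07419868  0.006     ]
 [ 0.44723386 -0.06642749  0.006     ]]
```

View pics/seg0.png

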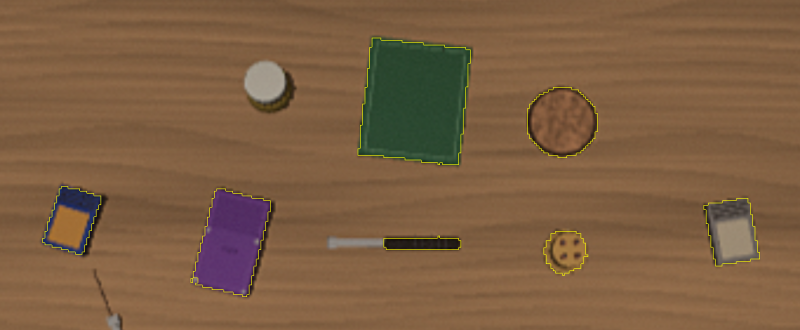

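```bash
cat > plan.py <<'E'
# usage: plan.py x y z theta [rows of 8 calls]   (theta = tool x angle in world)
import sys; from h import *
from scipy.spatial.transform import Rotation as Ro
s=monitor.get_state(); R=Ro.from_quat(s['tcp_rot']).as_matrix(); p=s['eef_pos']
th=np.arctan2(R[1,0],R[0,0])
x,y,z,t=map(float,sys.argv[1:5]); T=np.array([x,y,z])
d=(t-th+np.pi)%(2*np.pi)-np.pi
n=int(np.ceil(max(np.linalg.norm(T-p)/.040,abs(d)/.12,1))); 
if len(sys.argv)>5: n=max(n,int(sys.argv[5]))
print("t",round(s['time'],2),"p",p.round(4),"th",round(th,4),"tilt",(R[:2,2]).round(4),"q1,6",s['qpos'][[0,5]].round(2),"F",s['contact_force'].round(1),"op",round(s['opening']*85.4,1),"n",n,"dist",(T-p).round(4),round(d,4))
cur=p.copy();a=th;rows=[]
for i in range(n):
    w=(T-cur)/(n-i); sp=-(t*0+d-(a-th))/(n-i)
    Rc=np.array([[np.cos(a),np.sin(a),0],[np.sin(a),-np.cos(a),0],[0,0,-1]])
    if i==0: Rc=R
    l=np.r_[np.round(Rc.T@w,4),round(sp,3)]; rows.append(l.tolist()); cur=cur+Rc@l[:3]; a-=l[3]
for i in range(0,n,8): print(rows[i:i+8]+[[0,0,0,0]]*max(0,8-len(rows[i:i+8])))
E
python3 plan.py .463 -.354 .24 .174 8
```

```text
t 0.1 p [ 0.2557 -0.6241  0.241 ] th 0.3887 tilt [-0.0005  0.0021] q1,6 [-1.33 -0.15] F [ 0.3  0.6 -0.1] op 85.1 n 9 dist [ 0.2073  0.2701 -0.001 ] -0.2147
[[0.0327, -0.019, 0.0002, 0.024], [0.0322, -0.0198, 0.0001, 0.024], [0.0317, -0.0206, 0.0001, 0.024], [0.0312, -0.0213, 0.0001, 0.024], [0.0307, -0.0221, 0.0001, 0.024], [0.0302, -0.0228, 0.0001, 0.024], [0.0296, -0.0236, 0.0001, 0.024], [0.0291, -0.0242, 0.0001, 0.023]]
[[0.0285, -0.025, 0.0002, 0.024], [0, 0, 0, 0], [0, 0, 0, 0], [0, 0, 0, 0], [0, 0, 0, 0], [0, 0, 0, 0], [0, 0, 0, 0], [0, 0, 0, 0]]
```

{"api": "jog_arm", "payload": {"series": [[0.032,-0.019,0,0.024],[0.032,-0.02,0,0.024],[0.032,-0.02,0,0.024],[0.031,-0.021,0,0.024],[0.031,-0.022,0,0.024],[0.03,-0.023,0,0.024],[0.03,-0.024,0,0.024],[0.029,-0.024,0,0.024]], "grip": 0.085}}

```text
time: 0.77
eef_pos: [0.4412, -0.3806, 0.2348]
tcp_rot: [0.996, 0.086, -0.003, -0.004]
contact_force: [0.2, -0.6, -0.1]
opening: 0.998
```

```bash
python3 plan.py .445 .1745 .24 -.234 8
```

```text
t 0.77 p [ 0.4412 -0.3806  0.2348] th 0.1732 tilt [-0.0058  0.008 ] q1,6 [-0.89  0.51] F [ 0.2 -0.6 -0.1] op 85.2 n 14 dist [0.0038 0.5551 0.0052] -0.4072
[[0.0071, -0.039, -0.0001, 0.029], [0.006, -0.0392, -0.0004, 0.029], [0.0048, -0.0394, -0.0004, 0.029], [0.0037, -0.0395, -0.0004, 0.029], [0.0025, -0.0396, -0.0004, 0.029], [0.0014, -0.0396, -0.0004, 0.029], [0.0002, -0.0396, -0.0003, 0.029], [-0.0009, -0.0396, -0.0004, 0.029]]
[[-0.0021, -0.0396, -0.0003, 0.029], [-0.0032, -0.0395, -0.0004, 0.029], [-0.0043, -0.0394, -0.0003, 0.029], [-0.0055, -0.0393, -0.0004, 0.029], [-0.0066, -0.0391, -0.0003, 0.03], [-0.0078, -0.0389, -0.0004, 0.029], [0, 0, 0, 0], [0, 0, 0, 0]]
```

```bash
cat > look.py <<'E'
import sys; from h import *; import pickle
n,name=sys.argv[1:3]
c=cam(n); im=vision.read_camera(n)[:,:,::-1]; cv2.imwrite(f"pics/{name}.png",im); pickle.dump(c,open(f"pics/{name}.pkl","wb"))
print(c['R'].round(3).tolist(),(-c['R'].T@c['t']).round(3),round(c['f'],1))
E
python3 look.py wrist w1
```

```text
[[0.173, -0.985, -0.009], [-0.932, -0.166, 0.321], [-0.318, -0.047, -0.947]] [ 0.523 -0.367  0.368] 290.5
```

View pics/w1.png

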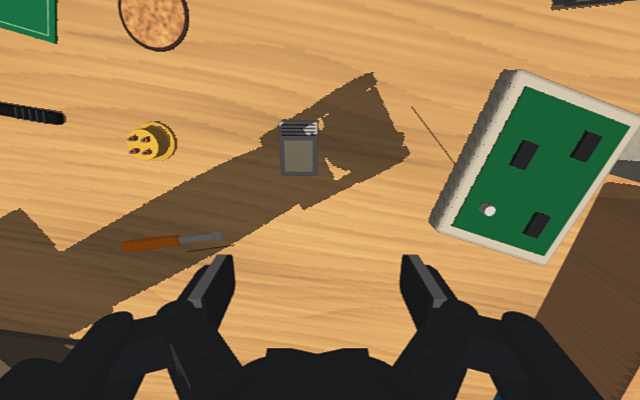

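```bash
python3 - <<'E'
from h import *; import pickle
im=cv2.imread("pics/w1.png"); cv2.imwrite("pics/w1c.png",cv2.resize(im[100:200,100:340],None,fx=3.3,fy=3.3,interpolation=cv2.INTER_CUBIC))
c=pickle.load(open("pics/w1.pkl","rb"))
print(proj(c,place(boxpts(.066,.046,.016),.4629,-.3536,.1737)).round(1).tolist())
print(proj(c,place(cyl(.018,.034,.0341,4),.4402,-.1773,0)).round(1).tolist())
E
```

```text
[[281.5, 120.3], [279.8, 121.2], [319.0, 120.3], [319.0, 121.2], [283.5, 172.8], [282.0, 175.8], [318.9, 172.9], [318.9, 175.9]]
[[143.8, 128.8], [143.8, 128.8], [128.1, 141.8], [128.1, 141.8], [144.3, 159.9], [144.3, 159.9], [159.9, 147.3], [159.9, 147.3]]
```

View pics/w1c.png

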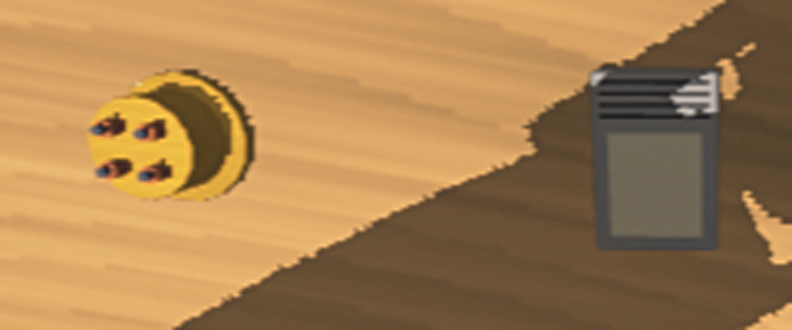

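{"api": "jog_arm", "payload": {"series": [[0.007,-0.039,0,0.029],[0.006,-0.039,0,0.029],[0.005,-0.039,0,0.029],[0.004,-0.04,0,0.029],[0.003,-0.04,0,0.029],[0.001,-0.04,0,0.029],[0,-0.04,0,0.029],[-0.001,-0.04,0,0.029]]}}

```text
time: 1.48
eef_pos: [0.4449, -0.0522, 0.2345]
tcp_rot: [0.999, -0.034, -0.004, -0.007]
contact_force: [0.8, 0.5, 0.4]
opening: 0.994
```

```bash
python3 plan.py .445 .1745 .20 -.234 8
```

```text
t 1.48 p [ 0.4449 -0.0522  0.2345] th -0.068 tilt [-0.0069  0.0145] q1,6 [-0.35  1.29] F [0.8 0.5 0.4] op 84.8 n 8 dist [ 1.000e-04  2.267e-01 -3.450e-02] -0.166
[[-0.0019, -0.0282, 0.0047, 0.021], [-0.0025, -0.0282, 0.0043, 0.021], [-0.0031, -0.0282, 0.0043, 0.021], [-0.0037, -0.0281, 0.0043, 0.021], [-0.0043, -0.028, 0.0043, 0.02], [-0.0048, -0.0279, 0.0043, 0.021], [-0.0054, -0.0278, 0.0044, 0.02], [-0.006, -0.0277, 0.0043, 0.021]]
```

{"api": "jog_arm", "payload": {"series": [[-0.002,-0.028,0.005,0.021],[-0.002,-0.028,0.005,0.021],[-0.003,-0.028,0.005,0.021],[-0.004,-0.028,0.005,0.021],[-0.004,-0.028,0.005,0.02],[-0.005,-0.028,0.005,0.021],[-0.005,-0.024,0.004,0.02],[-0.004,-0.018,0.003,0.021]]}}

```text
time: 2.15
eef_pos: [0.4406, 0.174, 0.1982]
tcp_rot: [0.993, -0.118, -0.004, -0.007]
contact_force: [0.4, 0.6, 0.1]
opening: 0.999
```

```bash
python3 plan.py .445 .1745 .20 -.234 ; python3 look.py wrist w2
```

```text
t 2.15 p [0.4406 0.174  0.1982] th -0.2368 tilt [-0.0066  0.0147] q1,6 [0.15 1.95] F [0.4 0.6 0.1] op 85.3 n 1 dist [0.0044 0.0005 0.0018] 0.0028
[[0.0041, -0.0016, -0.0019, -0.003], [0, 0, 0, 0], [0, 0, 0, 0], [0, 0, 0, 0], [0, 0, 0, 0], [0, 0, 0, 0], [0, 0, 0, 0], [0, 0, 0, 0]]
[[-0.234, -0.972, -0.013], [-0.92, 0.217, 0.327], [-0.315, 0.089, -0.945]] [0.521 0.153 0.33 ] 290.5
```

View pics/w2.png

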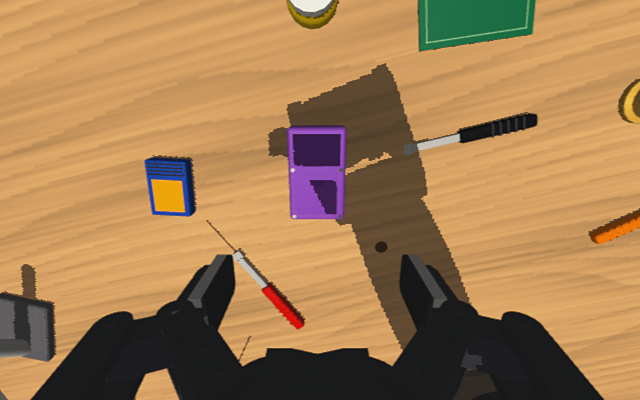

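```bash
cat > casfit.py <<'E'
import sys,pickle; from h import *
n=sys.argv[1]; x0=list(map(float,sys.argv[2:5]));z0=float(sys.argv[5]) if len(sys.argv)>5 else 0
im=cv2.imread(f"pics/{n}.png"); c=pickle.load(open(f"pics/{n}.pkl","rb")); hsv=cv2.cvtColor(im,cv2.COLOR_BGR2HSV)
m=cv2.inRange(hsv,(125,60,30),(165,255,255)); k,l,s,_=cv2.connectedComponentsWithStats(m); m=(l==1+np.argmax(s[1:,4])).astype(np.uint8)*255
m=cv2.morphologyEx(m,cv2.MORPH_CLOSE,np.ones((5,5)))
# rounded-edge box: inset layers
P=np.r_[boxpts(.104,.054,.016,z0=.004+z0),boxpts(.096,.062,.016,z0=.004+z0),boxpts(.096,.054,.024,z0=z0),boxpts(.1017,.0597,.0193,z0=z0+.00235)]
r=fitsil(c,m,P,*x0); print(r[0].round(4),r[1:])
E
python3 casfit.py w2 .4454 .1745 -.234; python3 casfit.py top0 .4454 .1745 -.234 2>/dev/null || (python3 - <<'E'
from h import *;import pickle
pickle.dump(cam("top"),open("pics/top0.pkl","wb"))
E
python3 casfit.py top0 .4454 .1745 -.234)
```

```text
[ 0.4448  0.1761 -0.2257] (np.float64(31.31097412109375), np.float32(5313.0))
[ 0.4457  0.175  -0.2414] (np.float64(39.93330383300781), np.float32(1046.0))
```

```bash
sed -i 's/^    Rc=np.array.*$/    Rc=Ro.from_euler("z",a-th).as_matrix()@R/; /if i==0: Rc=R/d' plan.py; python3 plan.py .445 .1757 .06 -.23 8
```

```text
t 2.2 p [0.4401 0.1759 0.1975] th -0.2363 tilt [-0.0079  0.0166] q1,6 [0.16 1.96] F [-1.1  0.3  0.2] op 84.6 n 8 dist [ 0.0049 -0.0002 -0.1375] 0.0063
[[0.0008, 0.0001, 0.0172, -0.001], [0.0008, 0.0001, 0.0172, -0.001], [0.0008, 0.0001, 0.0172, -0.001], [0.0008, 0.0001, 0.0172, -0.001], [0.0008, 0.0002, 0.0172, -0.001], [0.0008, 0.0001, 0.0172, -0.0], [0.0008, 0.0002, 0.0171, -0.001], [0.0008, 0.0001, 0.0172, -0.0]]
```

{"api": "jog_arm", "payload": {"series": [[0.001,0,0.017,-0.001],[0.001,0,0.017,-0.001],[0.001,0,0.017,-0.001],[0.001,0,0.017,-0.001],[0.001,0,0.017,-0.001],[0.001,0,0.017,-0.001],[0.001,0,0.017,0],[0,0,0.01,0]]}}

```text
time: 2.87
eef_pos: [0.4472, 0.1766, 0.0648]
tcp_rot: [0.994, -0.11, -0.003, -0.008]
contact_force: [-0.6, -0.1, -0.5]
opening: 0.996
```

```bash
python3 plan.py .445 .1757 .012 -.23 6
```

```text
t 2.87 p [0.4472 0.1766 0.0648] th -0.2207 tilt [-0.0037  0.0161] q1,6 [0.16 1.93] F [-0.6 -0.1 -0.5] op 85.1 n 6 dist [-0.0022 -0.0009 -0.0528] -0.0093
[[-0.0003, 0.0004, 0.0088, 0.002], [-0.0003, 0.0004, 0.0088, 0.001], [-0.0002, 0.0003, 0.0088, 0.002], [-0.0003, 0.0004, 0.0088, 0.001], [-0.0002, 0.0004, 0.0088, 0.002], [-0.0003, 0.0003, 0.0088, 0.001], [0, 0, 0, 0], [0, 0, 0, 0]]
```

{"api": "jog_arm", "payload": {"series": [[0,0,0.009,0.002],[0,0,0.009,0.002],[0,0,0.009,0.002],[-0.001,0.001,0.009,0.001],[-0.001,0.001,0.009,0.001],[0,0,0.007,0.001],[0,0,0,0],[0,0,0,0]]}}

```text
time: 3.53
eef_pos: [0.4438, 0.1748, 0.0068]
tcp_rot: [0.993, -0.115, -0.004, -0.007]
contact_force: [-0.3, 0.3, -0.2]
opening: 0.998
```

```bash
python3 plan.py .445 .1757 .012 -.23 1;python3 look.py wrist w3
```

```text
t 3.53 p [0.4438 0.1748 0.0068] th -0.2306 tilt [-0.0062  0.0155] q1,6 [0.15 1.94] F [-0.3  0.3 -0.2] op 85.2 n 1 dist [0.0012 0.0009 0.0052] 0.0006
[[0.0009, -0.0012, -0.0051, -0.001], [0, 0, 0, 0], [0, 0, 0, 0], [0, 0, 0, 0], [0, 0, 0, 0], [0, 0, 0, 0], [0, 0, 0, 0], [0, 0, 0, 0]]
[[-0.228, -0.973, -0.014], [-0.921, 0.211, 0.326], [-0.315, 0.088, -0.945]] [0.524 0.154 0.139] 290.5
```

View pics/w3.png

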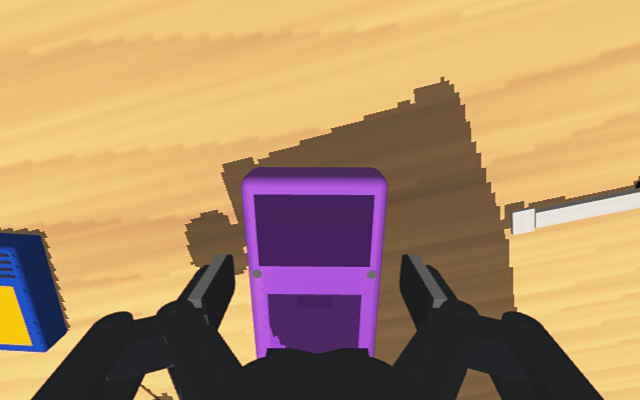

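{"api": "jog_arm", "payload": {"series": [[0.001,-0.001,-0.005,0],[0,0,0,0],[0,0,0,0],[0,0,0,0],[0,0,0,0],[0,0,0,0],[0,0,0,0],[0,0,0,0]], "grip": 0.045, "grip_force": 45}}

```text
time: 4.25
eef_pos: [0.4469, 0.176, 0.0148]
tcp_rot: [0.993, -0.115, -0.002, -0.008]
contact_force: [-0.1, -0.4, -1.4]
opening: 0.716
```

```bash
python3 plan.py .445 .1757 .1 -.23 8
```

```text
t 4.25 p [0.4469 0.176  0.0148] th -0.23 tilt [-0.0013  0.0162] q1,6 [0.16 1.94] F [-0.1 -0.4 -1.4] op 61.2 n 8 dist [-0.0019 -0.0003  0.0852] 0.0
[[-0.0003, -0.0001, -0.0106, -0.0], [-0.0003, -0.0001, -0.0107, -0.0], [-0.0003, -0.0001, -0.0106, -0.0], [-0.0003, -0.0001, -0.0107, -0.0], [-0.0002, -0.0, -0.0106, -0.0], [-0.0003, -0.0001, -0.0107, -0.0], [-0.0002, -0.0, -0.0106, -0.0], [-0.0003, -0.0001, -0.0107, -0.0]]
```

{"api": "jog_arm", "payload": {"series": [[0,0,-0.01,0],[0,0,-0.015,0],[0,0,-0.015,0],[0,0,-0.015,0],[0.01,0.005,-0.015,-0.01],[0.015,0.015,-0.008,-0.01],[0.02,0.02,0,-0.015],[0.02,0.025,0,-0.015]]}}

```text
time: 4.92
eef_pos: [0.494, 0.099, 0.097]
tcp_rot: [0.996, -0.085, -0.004, -0.008]
contact_force: [0.3, 0.2, -0.8]
opening: 0.716
```

```bash
python3 plan.py .60 -.0160 .1 -.1 8;python3 look.py wrist w4
```

```text
t 4.92 p [0.494 0.099 0.097] th -0.1695 tilt [-0.0069  0.0161] q1,6 [-0.01  1.72] F [ 0.3  0.2 -0.8] op 61.2 n 8 dist [ 0.106 -0.115  0.003] 0.0695
[[0.0155, 0.0119, -0.0007, -0.009], [0.0154, 0.0121, -0.0007, -0.009], [0.0153, 0.0122, -0.0007, -0.009], [0.0151, 0.0123, -0.0007, -0.008], [0.015, 0.0125, -0.0007, -0.009], [0.0149, 0.0126, -0.0007, -0.008], [0.0149, 0.0127, -0.0007, -0.009], [0.0147, 0.0129, -0.0007, -0.008]]
[[-0.168, -0.986, -0.015], [-0.933, 0.154, 0.326], [-0.319, 0.069, -0.945]] [0.576 0.083 0.229] 290.5
```

View pics/w4.png

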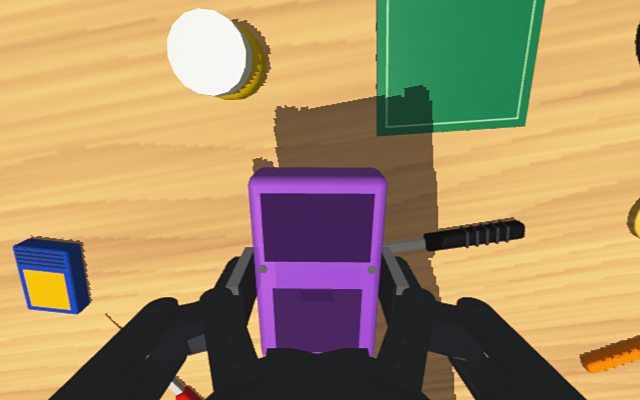

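{"api": "jog_arm", "payload": {"series": [[0.016,0.012,0,-0.009],[0.016,0.012,0,-0.009],[0.016,0.012,0,-0.009],[0.015,0.012,0,-0.009],[0.015,0.012,0,-0.009],[0.014,0.012,0,-0.009],[0.012,0.01,0,-0.008],[0.006,0.006,0,-0.003]]}}

```text
time: 5.63
eef_pos: [0.597, -0.0151, 0.1006]
tcp_rot: [0.999, -0.054, -0.001, -0.006]
contact_force: [0.0, 0.1, -1.9]
opening: 0.712
```

```bash
python3 plan.py .60 -.0160 .05 -.1 8;python3 look.py wrist w5;python3 look.py top top1
```

```text
t 5.63 p [ 0.597  -0.0151  0.1006] th -0.1086 tilt [-0.0018  0.0127] q1,6 [-0.2   1.47] F [ 0.   0.1 -1.9] op 60.8 n 8 dist [ 0.003  -0.0009 -0.0506] 0.0086
[[0.0004, 0.0002, 0.0063, -0.001], [0.0004, 0.0001, 0.0063, -0.001], [0.0004, 0.0002, 0.0063, -0.001], [0.0004, 0.0001, 0.0063, -0.001], [0.0004, 0.0002, 0.0064, -0.001], [0.0004, 0.0001, 0.0063, -0.001], [0.0004, 0.0002, 0.0064, -0.001], [0.0004, 0.0001, 0.0063, -0.002]]
[[-0.108, -0.994, -0.013], [-0.942, 0.098, 0.32], [-0.317, 0.047, -0.947]] [ 0.679 -0.025  0.233] 290.5
[[0.009, -1.0, 0.013], [-0.995, -0.01, -0.103], [0.103, -0.012, -0.995]] [0.341 0.004 1.273] 510.6
```

View pics/w5.png

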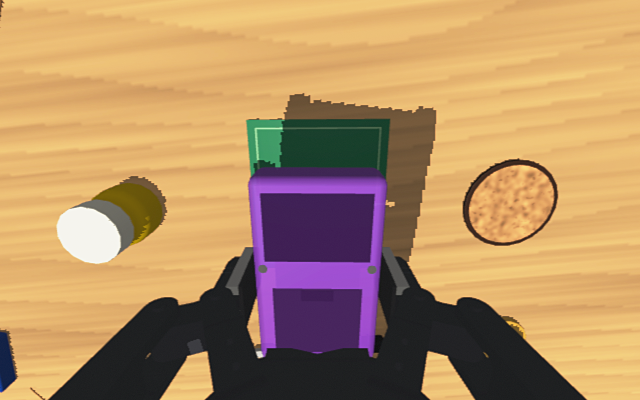

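View pics/top1.png

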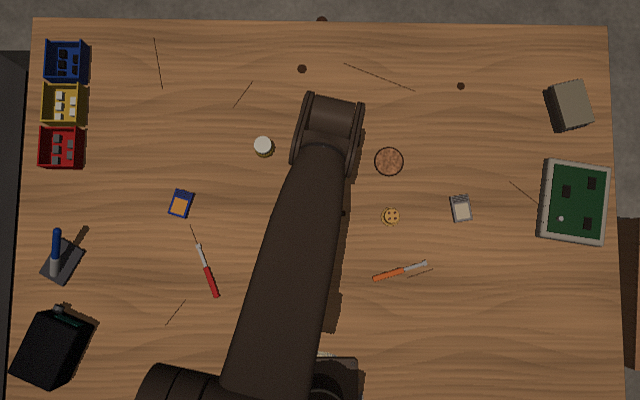

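```bash
python3 - <<'E'
from h import *; import pickle
c=pickle.load(open("pics/w5.pkl","rb")); im=cv2.imread("pics/w5.png")
cv2.imwrite("pics/w5c.png",cv2.resize(im[100:290,230:410],None,fx=4,fy=3,interpolation=cv2.INTER_CUBIC)) if 0 else cv2.imwrite("pics/w5c.png",cv2.resize(im[105:250,235:400],None,fx=4,fy=4,interpolation=cv2.INTER_CUBIC))
M=place(boxpts(.13,.11,.003),.6004,-.0162,-.1007)
print("mat far",proj(c,M)[:4].round(1).tolist())
for off in(0,-.002):
  d=np.array([np.cos(-.1086),np.sin(-.1086)])*off
  z0=.1006-.0148
  print("cas far",proj(c,place(boxpts(.104,.062,.024,z0=z0),.597+d[0],-.0151+d[1],-.1086))[:4].round(1).tolist())
hsv=cv2.cvtColor(im,cv2.COLOR_BGR2HSV); m=cv2.inRange(hsv[:,:,2],0,90); m[:, :450]=0;m[:,570:]=0;m[:150]=0;m[255:]=0
k,l,s,_=cv2.connectedComponentsWithStats(m); m=(l==1+np.argmax(s[1:,4])).astype(np.uint8)
h=cv2.convexHull(np.argwhere(m)[:,::-1].astype(np.int32)); cm=np.zeros_like(m); cv2.fillConvexPoly(cm,h,255)
print("coaster",fitsil(c,cm,cyl(.038,0,.004),.58,-.174,0))
E
```

```text
mat far [[248.8, 119.6], [247.9, 119.9], [390.4, 118.6], [391.3, 118.9]]
cas far [[258.0, 162.3], [246.7, 173.4], [378.3, 162.7], [388.7, 173.9]]
cas far [[258.2, 166.1], [247.1, 177.8], [378.1, 166.5], [388.3, 178.3]]
coaster (array([ 0.57973422, -0.17348261,  0.01067297]), np.float64(125.64781188964844), np.float32(6301.0))
```

View pics/w5c.png

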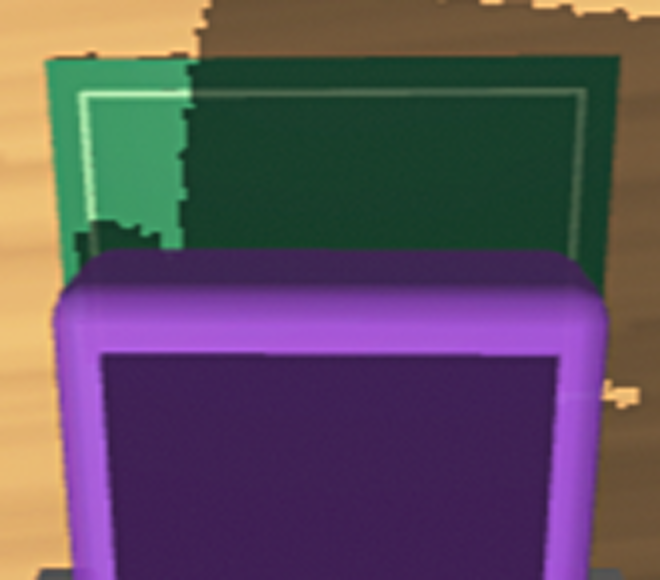

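{"api": "jog_arm", "payload": {"series": [[0.001,0,0.012,-0.002],[0.001,0,0.012,-0.002],[0.001,0,0.012,-0.002],[0.001,0,0.012,-0.001],[0,0,0.012,0],[0,0,0.01,0],[0,0,0,0],[0,0,0,0]]}}

```text
time: 6.4
eef_pos: [0.5947, -0.0095, 0.0196]
tcp_rot: [0.999, -0.049, -0.006, -0.008]
contact_force: [-0.2, -0.4, -0.7]
opening: 0.712
```

```bash
python3 plan.py .601 -.0156 .019 -.1 2
```

```text
t 6.4 p [ 0.5947 -0.0095  0.0196] th -0.0988 tilt [-0.0119  0.0158] q1,6 [-0.19  1.47] F [-0.2 -0.4 -0.7] op 60.8 n 2 dist [ 0.0063 -0.0061 -0.0006] -0.0012
[[0.0034, 0.0027, 0.0002, 0.001], [0.0035, 0.0028, 0.0002, 0.0], [0, 0, 0, 0], [0, 0, 0, 0], [0, 0, 0, 0], [0, 0, 0, 0], [0, 0, 0, 0], [0, 0, 0, 0]]
```

{"api": "jog_arm", "payload": {"series": [[0.0035,0.003,-0.001,0],[0.003,0.003,0,0],[0,0,0,0],[0,0,0,0],[0,0,0,0],[0,0,0,0],[0,0,0,0],[0,0,0,0]]}}

```text
time: 7.07
eef_pos: [0.6038, -0.0176, 0.0236]
tcp_rot: [0.999, -0.05, -0.003, -0.007]
contact_force: [-0.4, -0.4, -1.1]
opening: 0.715
```

```bash
python3 plan.py .601 -.0156 .019 -.1 2;python3 look.py wrist w6; python3 plan.py .601 -.0156 .019 -.1 2
```

```text
t 7.07 p [ 0.6038 -0.0176  0.0236] th -0.0992 tilt [-0.0061  0.0145] q1,6 [-0.2   1.46] F [-0.4 -0.4 -1.1] op 61.0 n 2 dist [-0.0028  0.002  -0.0046] -0.0008
[[-0.0015, -0.0008, 0.0023, 0.0], [-0.0014, -0.0009, 0.0023, 0.001], [0, 0, 0, 0], [0, 0, 0, 0], [0, 0, 0, 0], [0, 0, 0, 0], [0, 0, 0, 0], [0, 0, 0, 0]]
[[-0.099, -0.995, -0.014], [-0.942, 0.089, 0.324], [-0.321, 0.046, -0.946]] [ 0.686 -0.027  0.156] 290.5
t 7.12 p [ 0.6038 -0.0176  0.0236] th -0.0992 tilt [-0.0061  0.0145] q1,6 [-0.2   1.46] F [ 0.7  0.2 -2.1] op 60.8 n 2 dist [-0.0028  0.002  -0.0046] -0.0008
[[-0.0015, -0.0008, 0.0023, 0.0], [-0.0014, -0.0008, 0.0023, 0.001], [0, 0, 0, 0], [0, 0, 0, 0], [0, 0, 0, 0], [0, 0, 0, 0], [0, 0, 0, 0], [0, 0, 0, 0]]
```

{"api": "jog_arm", "payload": {"series": [[-0.002,-0.0012,0.003,0],[0,0,0,0],[0,0,0,0],[0,0,0,0],[0,0,0,0],[0,0,0,0],[0,0,0,0],[0,0,0,0]]}}

```text
time: 7.78
eef_pos: [0.6012, -0.0156, 0.02]
tcp_rot: [0.999, -0.049, -0.004, -0.007]
contact_force: [-0.1, 0.4, -1.8]
opening: 0.717
```

```bash
python3 plan.py .601 -.0156 .019 -.1 2;python3 look.py wrist w7
```

```text
t 7.78 p [ 0.6012 -0.0156  0.02  ] th -0.0988 tilt [-0.0069  0.0147] q1,6 [-0.2   1.46] F [-0.1  0.4 -1.8] op 61.2 n 2 dist [-0.0002  0.     -0.001 ] -0.0012
[[-0.0001, 0.0, 0.0005, 0.001], [-0.0001, 0.0, 0.0005, 0.0], [0, 0, 0, 0], [0, 0, 0, 0], [0, 0, 0, 0], [0, 0, 0, 0], [0, 0, 0, 0], [0, 0, 0, 0]]
[[-0.098, -0.995, -0.015], [-0.942, 0.088, 0.325], [-0.322, 0.046, -0.946]] [ 0.684 -0.025  0.152] 290.5
```

View pics/w7.png

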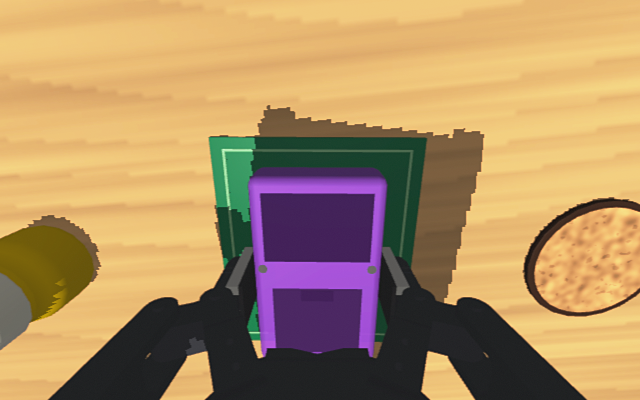

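{"api": "jog_arm", "payload": {"series": [[0,0,0.0012,0],[0,0,0,0],[0,0,0,0],[0,0,0,0],[0,0,0,0],[0,0,0,0],[0,0,0,0],[0,0,0,0]]}}

```text
time: 8.5
eef_pos: [0.6013, -0.0157, 0.0187]
tcp_rot: [0.999, -0.049, -0.004, -0.007]
contact_force: [-0.7, 0.1, -1.9]
opening: 0.717
```

{"api": "jog_arm", "payload": {"series": [[0,0,0,0],[0,0,0,0],[0,0,0,0],[0,0,0,0],[0,0,-0.005,0],[0,0,-0.015,0],[0,0,-0.025,0],[0,0,-0.025,0]], "grip": 0.085}}

```text
time: 9.17
eef_pos: [0.598, -0.0161, 0.086]
tcp_rot: [0.999, -0.05, -0.009, -0.008]
contact_force: [0.6, -0.8, -0.0]
opening: 1.0
```

```bash
python3 plan.py .463 -.353 .15 .174 8;python3 look.py wrist w8
```

```text
t 9.17 p [ 0.598  -0.0161  0.086 ] th -0.099 tilt [-0.0181  0.017 ] q1,6 [-0.2   1.46] F [ 0.6 -0.8 -0. ] op 85.4 n 10 dist [-0.135  -0.3369  0.064 ] 0.273
[[-0.0102, 0.0348, -0.0067, -0.027], [-0.0112, 0.0345, -0.0067, -0.027], [-0.0121, 0.0342, -0.0067, -0.027], [-0.013, 0.0338, -0.0067, -0.027], [-0.0139, 0.0335, -0.0066, -0.028], [-0.0149, 0.0331, -0.0066, -0.027], [-0.0158, 0.0326, -0.0066, -0.028], [-0.0166, 0.0322, -0.0066, -0.027]]
[[-0.0175, 0.0317, -0.0065, -0.028], [-0.0185, 0.0313, -0.0065, -0.027], [0, 0, 0, 0], [0, 0, 0, 0], [0, 0, 0, 0], [0, 0, 0, 0], [0, 0, 0, 0], [0, 0, 0, 0]]
[[-0.099, -0.995, -0.016], [-0.938, 0.088, 0.336], [-0.333, 0.048, -0.942]] [ 0.682 -0.026  0.217] 290.5
```

View pics/w8.png

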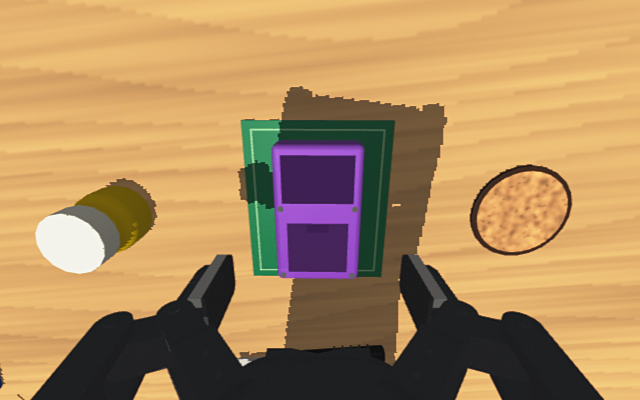

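```bash
python3 casfit.py w8 .6004 -.0162 -.1 .003; python3 - <<'E'
from h import *; import pickle
c=pickle.load(open("pics/w8.pkl","rb")); im=cv2.imread("pics/w8.png")
hsv=cv2.cvtColor(im,cv2.COLOR_BGR2HSV); m=cv2.inRange(hsv,(50,60,20),(100,255,255))|cv2.inRange(hsv,(125,60,30),(165,255,255))
k,l,s,_=cv2.connectedComponentsWithStats(m); m=(l==1+np.argmax(s[1:,4])).astype(np.uint8)*255
m=cv2.morphologyEx(m,cv2.MORPH_CLOSE,np.ones((5,5))); 
P=np.r_[boxpts(.13,.11,.003)]
print(fitsil(c,m,P,.6004,-.0162,-.1))
b=boxpts(.13,.11,.003);print(proj(c,place(b,.6004,-.0162,-.1)).round(0).tolist())
cv2.imwrite("pics/w8c.png",cv2.resize(im[100:300,220:420],None,fx=3,fy=3))
E
```

```text
[ 0.6001 -0.0154 -0.0992] (np.float64(175.05384826660156), np.float32(11956.0))
(array([ 0.60044287, -0.01469196, -0.10264502]), np.float64(253.38357543945312), np.float32(22053.0))
[[244.0, 120.0], [242.0, 120.0], [395.0, 120.0], [396.0, 121.0], [256.0, 273.0], [255.0, 275.0], [382.0, 274.0], [382.0, 276.0]]
```

View pics/w8c.png

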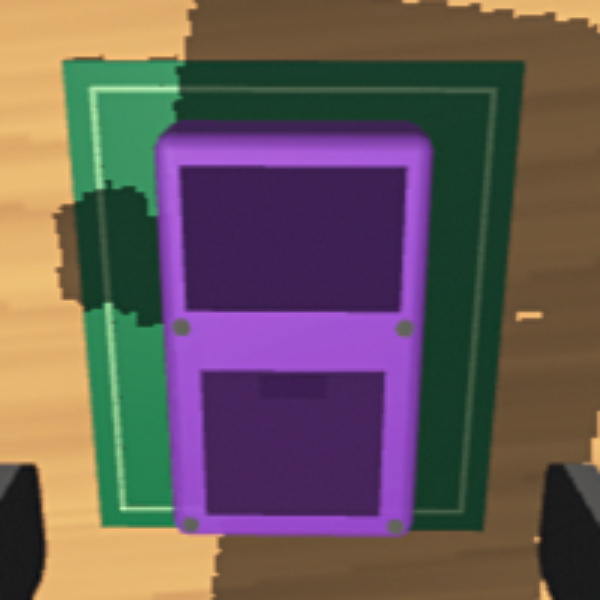

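{"api": "jog_arm", "payload": {"series": [[-0.01,0.035,-0.008,-0.027],[-0.011,0.034,-0.008,-0.027],[-0.012,0.034,-0.008,-0.027],[-0.013,0.034,-0.007,-0.027],[-0.014,0.033,-0.007,-0.027],[-0.015,0.033,-0.007,-0.027],[-0.016,0.033,-0.005,-0.027],[-0.017,0.032,0,-0.027]]}}

```text
time: 9.88
eef_pos: [0.4969, -0.2918, 0.1509]
tcp_rot: [0.997, 0.071, 0.005, -0.004]
contact_force: [0.2, 0.1, 0.3]
opening: 0.996
```

```bash
python3 plan.py .463 -.353 .13 .174
```

```text
t 9.88 p [ 0.4969 -0.2918  0.1509] th 0.1416 tilt [0.0085 0.0083] q1,6 [-0.71  0.71] F [0.2 0.1 0.3] op 85.1 n 2 dist [-0.0339 -0.0612 -0.0209] 0.0324
[[-0.0212, 0.028, 0.0101, -0.016], [-0.0216, 0.0276, 0.01, -0.016], [0, 0, 0, 0], [0, 0, 0, 0], [0, 0, 0, 0], [0, 0, 0, 0], [0, 0, 0, 0], [0, 0, 0, 0]]
```

{"api": "jog_arm", "payload": {"series": [[-0.009,0.012,0.005,-0.007],[-0.009,0.012,0.005,-0.007],[-0.009,0.011,0.005,-0.007],[-0.007,0.01,0.003,-0.007],[-0.004,0.005,0,-0.002],[0,0,0,0],[0,0,0,0],[0,0,0,0]]}}

```text
time: 10.55
eef_pos: [0.4635, -0.359, 0.1377]
tcp_rot: [0.997, 0.081, 0.008, 0.001]
contact_force: [-0.6, 0.4, 0.8]
opening: 0.996
```

```bash
python3 plan.py .463 -.353 .05 .174 4; python3 look.py wrist w9
```

```text
t 10.55 p [ 0.4635 -0.359   0.1377] th 0.1628 tilt [ 0.0158 -0.0007] q1,6 [-0.84  0.56] F [-0.6  0.4  0.8] op 85.0 n 4 dist [-0.0005  0.006  -0.0877] 0.0112
[[-0.0002, -0.0016, 0.0219, -0.003], [-0.0002, -0.0016, 0.0219, -0.003], [-0.0002, -0.0016, 0.0219, -0.003], [-0.0003, -0.0015, 0.022, -0.002], [0, 0, 0, 0], [0, 0, 0, 0], [0, 0, 0, 0], [0, 0, 0, 0]]
[[0.162, -0.987, 0.003], [-0.941, -0.154, 0.302], [-0.298, -0.052, -0.953]] [ 0.542 -0.345  0.272] 290.5
```

View pics/w9.png

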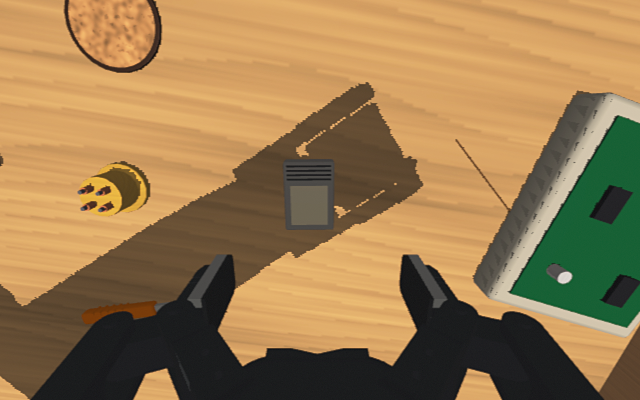

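```bash
python3 - <<'E'
from h import *; import pickle
c=pickle.load(open("pics/w9.pkl","rb")); im=cv2.imread("pics/w9.png")
m=cv2.inRange(cv2.cvtColor(im,cv2.COLOR_BGR2HSV)[:,:,1],0,75); m[:,:270]=0;m[:,345:]=0;m[:145]=0;m[240:]=0
k,l,s,_=cv2.connectedComponentsWithStats(m); m=(l==1+np.argmax(s[1:,4])).astype(np.uint8)*255; m=cv2.morphologyEx(m,cv2.MORPH_CLOSE,np.ones((5,5)))
print(fitsil(c,m,boxpts(.066,.046,.016),.463,-.353,.174))
E
```

```text
(array([ 0.46264408, -0.35154714,  0.17390464]), np.float64(38.27803039550781), np.float32(3512.0))
```

{"api": "jog_arm", "payload": {"series": [[0,-0.001,0.018,-0.002],[0,-0.001,0.018,-0.002],[0,-0.001,0.018,-0.002],[0,-0.001,0.018,-0.002],[0,0,0.01,0],[0,0,0,0],[0,0,0,0],[0,0,0,0]]}}

```text
time: 11.27
eef_pos: [0.47, -0.3518, 0.0574]
tcp_rot: [0.996, 0.09, 0.011, 0.004]
contact_force: [0.3, 0.2, 0.4]
opening: 0.998
```

```bash
python3 plan.py .4628 -.3525 .013 .174 2
```

```text
t 11.27 p [ 0.47   -0.3518  0.0574] th 0.1795 tilt [ 0.0219 -0.0057] q1,6 [-0.82  0.56] F [0.3 0.2 0.4] op 85.2 n 2 dist [-0.0072 -0.0007 -0.0444] -0.0055
[[-0.0041, -0.0005, 0.0221, 0.003], [-0.004, -0.0005, 0.0221, 0.002], [0, 0, 0, 0], [0, 0, 0, 0], [0, 0, 0, 0], [0, 0, 0, 0], [0, 0, 0, 0], [0, 0, 0, 0]]
```

{"api": "jog_arm", "payload": {"series": [[-0.002,0,0.01,0.001],[-0.002,0,0.01,0.001],[-0.001,0,0.01,0.001],[0,0,0.006,0],[0,0,0,0],[0,0,0,0],[0,0,0,0],[0,0,0,0]]}}

```text
time: 11.93
eef_pos: [0.467, -0.355, 0.0207]
tcp_rot: [0.996, 0.088, 0.012, 0.006]
contact_force: [-0.5, 0.4, 0.3]
opening: 0.994
```

```bash
python3 plan.py .4628 -.3525 .013 .174 1
```

```text
t 11.93 p [ 0.467  -0.355   0.0207] th 0.1758 tilt [ 0.0258 -0.0099] q1,6 [-0.83  0.56] F [-0.5  0.4  0.3] op 84.8 n 1 dist [-0.0042  0.0025 -0.0077] -0.0018
[[-0.0039, -0.0033, 0.0076, 0.002], [0, 0, 0, 0], [0, 0, 0, 0], [0, 0, 0, 0], [0, 0, 0, 0], [0, 0, 0, 0], [0, 0, 0, 0], [0, 0, 0, 0]]
```

{"api": "jog_arm", "payload": {"series": [[-0.003,-0.0025,0.005,0.001],[0,0,0,0],[0,0,0,0],[0,0,0,0],[0,0,0,0],[0,0,0,0],[0,0,0,0],[0,0,0,0]]}}

```text
time: 12.6
eef_pos: [0.4642, -0.3536, 0.0166]
tcp_rot: [0.996, 0.087, 0.013, 0.007]
contact_force: [0.2, 0.0, 0.7]
opening: 0.992
```

```bash
python3 plan.py .4628 -.3525 .013 .174 1;  python3 look.py wrist w10
```

```text
t 12.6 p [ 0.4642 -0.3536  0.0166] th 0.1748 tilt [ 0.0277 -0.012 ] q1,6 [-0.83  0.55] F [0.2 0.  0.7] op 84.7 n 1 dist [-0.0014  0.0011 -0.0036] -0.0008
[[-0.0013, -0.0014, 0.0036, 0.001], [0, 0, 0, 0], [0, 0, 0, 0], [0, 0, 0, 0], [0, 0, 0, 0], [0, 0, 0, 0], [0, 0, 0, 0], [0, 0, 0, 0]]
[[0.174, -0.985, 0.016], [-0.942, -0.162, 0.293], [-0.286, -0.066, -0.956]] [ 0.541 -0.338  0.152] 290.5
```

View pics/w10.png

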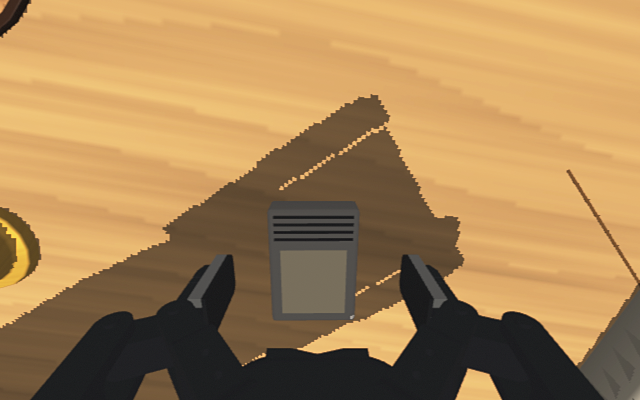

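{"api": "jog_arm", "payload": {"series": [[-0.001,-0.001,0.003,0],[0,0,0,0],[0,0,0,0],[0,0,0,0],[0,0,0,0],[0,0,0,0],[0,0,0,0],[0,0,0,0]], "grip": 0.03, "grip_force": 40}}

```text
time: 13.32
eef_pos: [0.4632, -0.353, 0.0136]
tcp_rot: [0.996, 0.087, 0.013, 0.007]
contact_force: [0.2, 0.6, 0.3]
opening: 0.527
```

```bash
python3 plan.py .4628 -.3525 .11 .174 8;  python3 look.py wrist w11
```

```text
t 13.32 p [ 0.4632 -0.353   0.0136] th 0.1749 tilt [ 0.0281 -0.0125] q1,6 [-0.83  0.55] F [0.2 0.6 0.3] op 45.0 n 8 dist [-0.0004  0.0005  0.0964] -0.0009
[[0.0003, 0.0001, -0.0121, 0.0], [0.0003, 0.0001, -0.012, 0.0], [0.0003, 0.0001, -0.0121, 0.0], [0.0002, 0.0002, -0.012, 0.0], [0.0003, 0.0001, -0.0121, 0.0], [0.0002, 0.0002, -0.012, 0.0], [0.0003, 0.0001, -0.0121, 0.0], [0.0002, 0.0002, -0.012, 0.001]]
[[0.174, -0.985, 0.017], [-0.942, -0.161, 0.293], [-0.285, -0.067, -0.956]] [ 0.54  -0.337  0.149] 290.5
```

View pics/w11.png

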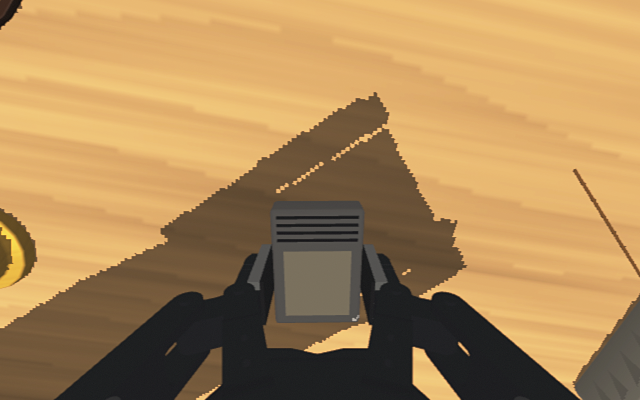

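{"api": "jog_arm", "payload": {"series": [[0,0,-0.01,0],[0,0,-0.015,0],[0,0,-0.018,0],[0,0,-0.018,0],[0.005,-0.015,-0.015,0.01],[0.01,-0.025,-0.01,0.02],[0.012,-0.03,0,0.025],[0.013,-0.033,0,0.025]]}}

```text
time: 14.03
eef_pos: [0.4848, -0.2467, 0.1065]
tcp_rot: [0.999, 0.041, 0.014, 0.008]
contact_force: [0.5, -1.1, -1.6]
opening: 0.526
```

```bash
python3 plan.py .6003 -.0157 .10 -.1 8
```

```text
t 14.03 p [ 0.4848 -0.2467  0.1065] th 0.0822 tilt [ 0.029  -0.0141] q1,6 [-0.66  0.82] F [ 0.5 -1.1 -1.6] op 44.9 n 8 dist [ 0.1155  0.231  -0.0065] -0.1822
[[0.0167, -0.0276, 0.0008, 0.023], [0.0161, -0.028, 0.0008, 0.023], [0.0155, -0.0283, 0.0008, 0.023], [0.0148, -0.0287, 0.0007, 0.023], [0.0141, -0.029, 0.0007, 0.023], [0.0135, -0.0294, 0.0007, 0.022], [0.0128, -0.0296, 0.0007, 0.023], [0.0121, -0.0299, 0.0007, 0.022]]
```

{"api": "jog_arm", "payload": {"series": [[0.017,-0.028,0,0.023],[0.016,-0.028,0,0.023],[0.016,-0.028,0,0.023],[0.015,-0.029,0,0.023],[0.014,-0.029,0,0.023],[0.013,-0.029,0,0.023],[0.01,-0.022,0,0.023],[0.006,-0.012,0,0.01]]}}

```text
time: 14.7
eef_pos: [0.5937, -0.0267, 0.1135]
tcp_rot: [0.999, -0.049, 0.018, 0.007]
contact_force: [0.4, -1.0, -0.3]
opening: 0.527
```

```bash
python3 plan.py .6003 -.0157 .08 -.1 4;  python3 look.py wrist w12
```

```text
t 14.7 p [ 0.5937 -0.0267  0.1135] th -0.0974 tilt [ 0.0344 -0.0155] q1,6 [-0.21  1.46] F [ 0.4 -1.  -0.3] op 45.0 n 4 dist [ 0.0066  0.011  -0.0335] -0.0026
[[0.0011, -0.003, 0.0084, 0.001], [0.0011, -0.003, 0.0084, 0.001], [0.0011, -0.003, 0.0084, 0.0], [0.001, -0.003, 0.0083, 0.001], [0, 0, 0, 0], [0, 0, 0, 0], [0, 0, 0, 0], [0, 0, 0, 0]]
[[-0.097, -0.995, 0.011], [-0.954, 0.097, 0.283], [-0.283, 0.017, -0.959]] [ 0.671 -0.032  0.249] 290.5
```

View pics/w12.png

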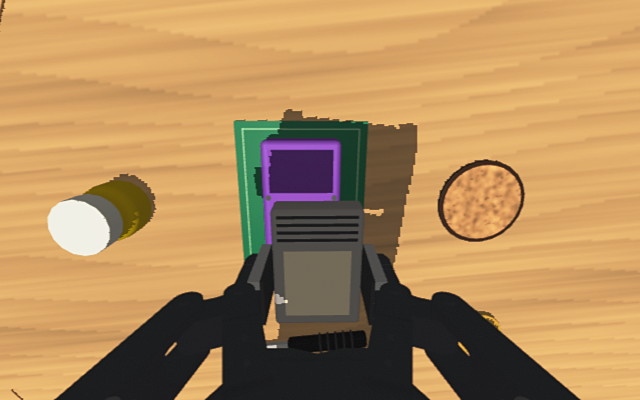

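{"api": "jog_arm", "payload": {"series": [[0.001,-0.003,0.008,0.001],[0.001,-0.003,0.008,0.001],[0.001,-0.002,0.008,0],[0.001,-0.001,0.008,0],[0,0,0.006,0],[0,0,0,0],[0,0,0,0],[0,0,0,0]]}}

```text
time: 15.42
eef_pos: [0.5985, -0.019, 0.0704]
tcp_rot: [0.999, -0.05, 0.016, 0.007]
contact_force: [0.3, -0.5, -0.7]
opening: 0.529
```

```bash
python3 plan.py .6006 -.0157 .05 -.1 1;  python3 look.py wrist w13
```

```text
t 15.42 p [ 0.5985 -0.019   0.0704] th -0.0998 tilt [ 0.0306 -0.0148] q1,6 [-0.2   1.48] F [ 0.3 -0.5 -0.7] op 45.2 n 1 dist [ 0.0021  0.0033 -0.0204] -0.0002
[[0.0011, -0.0037, 0.0204, 0.0], [0, 0, 0, 0], [0, 0, 0, 0], [0, 0, 0, 0], [0, 0, 0, 0], [0, 0, 0, 0], [0, 0, 0, 0], [0, 0, 0, 0]]
[[-0.1, -0.995, 0.011], [-0.953, 0.099, 0.287], [-0.286, 0.018, -0.958]] [ 0.676 -0.025  0.206] 290.5
```

View pics/w13.png

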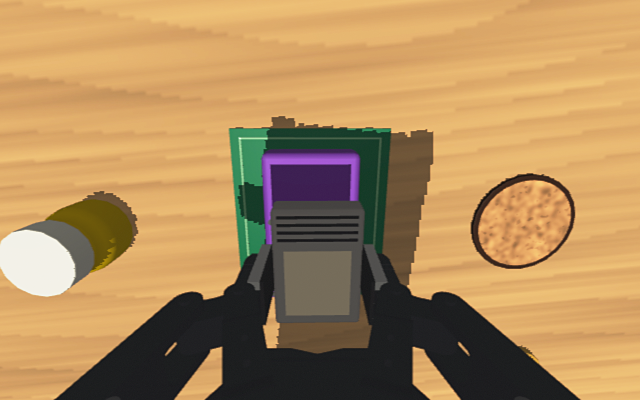

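{"api": "jog_arm", "payload": {"series": [[0.0005,-0.0015,0.008,0],[0.0005,-0.0015,0.008,0],[0,0,0.003,0],[0,0,0,0],[0,0,0,0],[0,0,0,0],[0,0,0,0],[0,0,0,0]]}}

```text
time: 16.13
eef_pos: [0.6016, -0.0166, 0.0508]
tcp_rot: [0.999, -0.05, 0.017, 0.007]
contact_force: [0.5, -0.3, -1.7]
opening: 0.527
```

```bash
python3 plan.py .6006 -.0157 .0415 -.1 1
```

```text
t 16.13 p [ 0.6016 -0.0166  0.0508] th -0.1003 tilt [ 0.0332 -0.0153] q1,6 [-0.19  1.49] F [ 0.5 -0.3 -1.7] op 45.0 n 1 dist [-0.001   0.0009 -0.0093] 0.0003
[[-0.0014, -0.0009, 0.0092, -0.0], [0, 0, 0, 0], [0, 0, 0, 0], [0, 0, 0, 0], [0, 0, 0, 0], [0, 0, 0, 0], [0, 0, 0, 0], [0, 0, 0, 0]]
```

{"api": "jog_arm", "payload": {"series": [[-0.001,-0.0007,0.007,0],[0,0,0,0],[0,0,0,0],[0,0,0,0],[0,0,0,0],[0,0,0,0],[0,0,0,0],[0,0,0,0]]}}

```text
time: 16.8
eef_pos: [0.6013, -0.0159, 0.0438]
tcp_rot: [0.999, -0.05, 0.018, 0.007]
contact_force: [0.5, -0.1, -0.6]
opening: 0.525
```

```bash
python3 plan.py .6006 -.0157 .041 -.1 1;  python3 look.py wrist w14; python3 look.py side s14;python3 - <<'E'
import cv2
im=cv2.imread("pics/s14.png"); cv2.imwrite("pics/s14c.png",cv2.resize(im[100:260,160:400],None,fx=3,fy=3))
E
```

```text
t 16.8 p [ 0.6013 -0.0159  0.0438] th -0.1002 tilt [ 0.0347 -0.0156] q1,6 [-0.19  1.49] F [ 0.5 -0.1 -0.6] op 44.8 n 1 dist [-0.0007  0.0002 -0.0028] 0.0002
[[-0.0008, -0.0002, 0.0028, -0.0], [0, 0, 0, 0], [0, 0, 0, 0], [0, 0, 0, 0], [0, 0, 0, 0], [0, 0, 0, 0], [0, 0, 0, 0], [0, 0, 0, 0]]
[[-0.1, -0.995, 0.011], [-0.954, 0.099, 0.283], [-0.282, 0.017, -0.959]] [ 0.678 -0.022  0.18 ] 290.5
[[-0.957, -0.288, 0.024], [-0.176, 0.513, -0.84], [0.229, -0.808, -0.542]] [0.294 0.62  0.43 ] 377.9
```

View pics/w14.png

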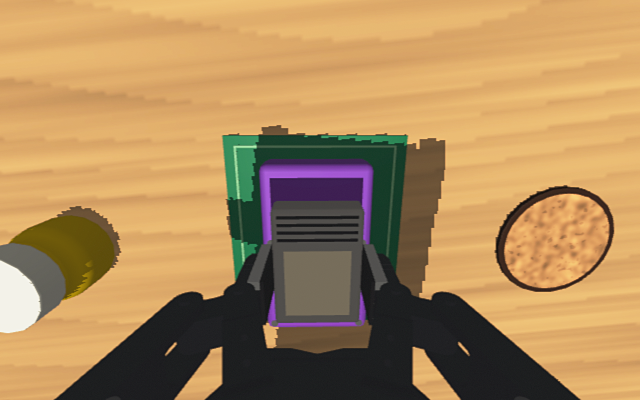

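View pics/s14c.png

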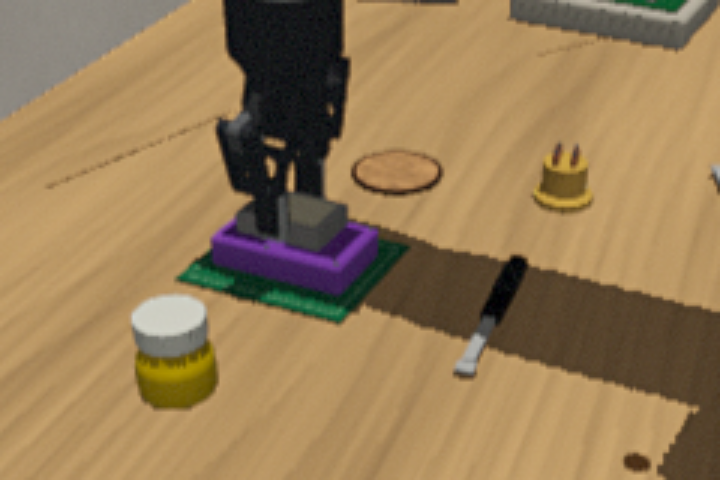

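{"api": "jog_arm", "payload": {"series": [[-0.0006,-0.0002,0.002,0],[0,0,0,0],[0,0,0,0],[0,0,0,0],[0,0,0,0],[0,0,0,0],[0,0,0,0],[0,0,0,0]]}}

```text
time: 17.57
eef_pos: [0.6008, -0.0157, 0.0416]
tcp_rot: [0.999, -0.05, 0.018, 0.007]
contact_force: [-0.5, -0.1, -0.7]
opening: 0.524
```

{"api": "jog_arm", "payload": {"series": [[0,0,0.0008,0],[0,0,0,0],[0,0,0,0],[0,0,0,0],[0,0,0,0],[0,0,0,0],[0,0,0,0],[0,0,0,0]]}}

```text
time: 18.23
eef_pos: [0.601, -0.0157, 0.041]
tcp_rot: [0.999, -0.05, 0.018, 0.007]
contact_force: [-0.2, -0.4, -1.6]
opening: 0.522
```

{"api": "jog_arm", "payload": {"series": [[0,0,0,0],[0,0,0,0],[0,0,0,0],[0,0,0,0],[0,0,-0.005,0],[0,0,-0.015,0],[0,0,-0.025,0],[0,0,-0.025,0]], "grip": 0.085}}

```text
time: 18.9
eef_pos: [0.5944, -0.014, 0.1073]
tcp_rot: [0.999, -0.05, 0.012, 0.006]
contact_force: [0.9, -0.7, 0.8]
opening: 0.995
```

```bash
python3 plan.py .44 -.177 .15 0 8;python3 look.py wrist w15
```

```text
t 18.9 p [ 0.5944 -0.014   0.1073] th -0.1007 tilt [ 0.0224 -0.0133] q1,6 [-0.19  1.49] F [ 0.9 -0.7  0.8] op 84.9 n 8 dist [-0.1544 -0.163   0.0427] 0.1007
[[-0.017, 0.0223, -0.0055, -0.013], [-0.0173, 0.022, -0.0055, -0.013], [-0.0176, 0.0218, -0.0055, -0.012], [-0.0179, 0.0216, -0.0055, -0.013], [-0.0181, 0.0214, -0.0055, -0.012], [-0.0184, 0.0211, -0.0056, -0.013], [-0.0186, 0.0209, -0.0055, -0.012], [-0.0189, 0.0207, -0.0056, -0.013]]
[[-0.1, -0.995, 0.01], [-0.95, 0.099, 0.295], [-0.294, 0.02, -0.956]] [ 0.673 -0.02   0.242] 290.5
```

View pics/w15.png

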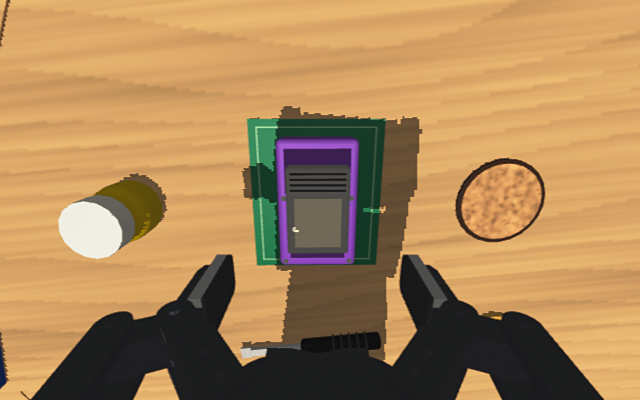

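```bash
python3 casfit.py w15 .6004 -.0162 -.1 .003; python3 - <<'E'
from h import *; import pickle
c=pickle.load(open("pics/w15.pkl","rb")); im=cv2.imread("pics/w15.png")
for r in((.6,-.0155,-.1),):
    P=place(boxpts(.066,.046,.016,z0=.027),*r); print(proj(c,P).round(1).tolist())
x=im[110:280,240:400]
big=cv2.resize(x,None,fx=4.5,fy=3.5 and 3.5,interpolation=cv2.INTER_CUBIC); cv2.imwrite("pics/w15c.png",cv2.resize(x,None,fx=3.5,fy=3.5,interpolation=cv2.INTER_CUBIC))
E
```

```text
[ 0.6    -0.0152 -0.0997] (np.float64(5566.33935546875), np.float32(4583.0))
[[286.6, 164.9], [284.6, 169.2], [348.0, 164.8], [350.6, 169.0], [289.2, 245.1], [287.5, 254.4], [345.5, 244.8], [347.7, 254.1]]
```

View pics/w15c.png

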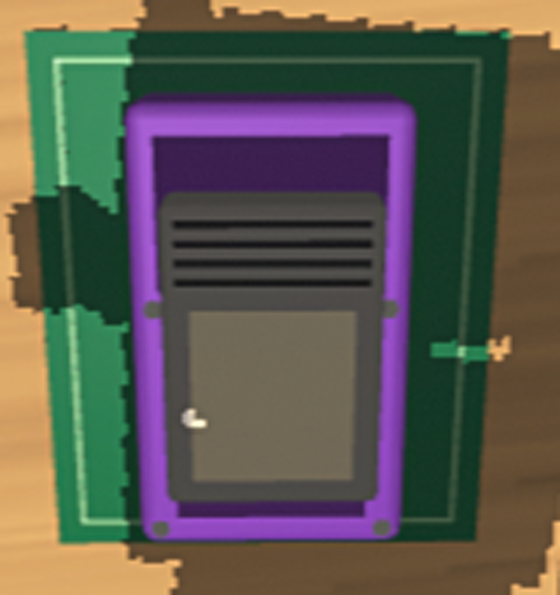

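{"api": "jog_arm", "payload": {"series": [[-0.016,0.022,-0.006,-0.013],[-0.017,0.022,-0.005,-0.013],[-0.017,0.022,-0.005,-0.012],[-0.018,0.022,-0.005,-0.013],[-0.018,0.021,-0.005,-0.012],[-0.018,0.021,-0.004,-0.013],[-0.016,0.018,0,-0.012],[-0.01,0.012,0,-0.01]]}}

```text
time: 19.62
eef_pos: [0.4586, -0.171, 0.1511]
tcp_rot: [1.0, 0.005, 0.025, 0.011]
contact_force: [-0.4, 0.2, 0.2]
opening: 0.993
```

```bash
python3 plan.py .44 -.177 .12 0 4;python3 look.py wrist w16
```

```text
t 19.62 p [ 0.4586 -0.171   0.1511] th 0.0111 tilt [ 0.05   -0.0213] q1,6 [-0.57  0.99] F [-0.4  0.2  0.2] op 84.8 n 4 dist [-0.0186 -0.006  -0.0311] -0.0111
[[-0.005, 0.0013, 0.0076, 0.003], [-0.0051, 0.0013, 0.0076, 0.003], [-0.005, 0.0013, 0.0075, 0.003], [-0.0051, 0.0013, 0.0076, 0.002], [0, 0, 0, 0], [0, 0, 0, 0], [0, 0, 0, 0], [0, 0, 0, 0]]
[[0.01, -1.0, 0.021], [-0.963, -0.004, 0.269], [-0.269, -0.023, -0.963]] [ 0.534 -0.167  0.288] 290.5
```

View pics/w16.png

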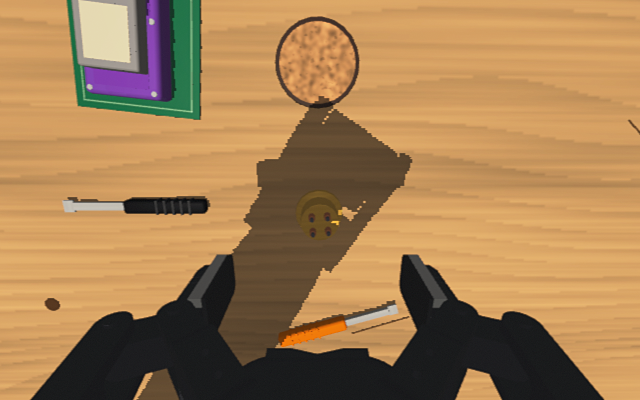

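```bash
python3 - <<'E'
from h import *; import pickle
c=pickle.load(open("pics/w16.pkl","rb")); im=cv2.imread("pics/w16.png")
cv2.imwrite("pics/w16c.png",cv2.resize(im[175:255,270:370],None,fx=6,fy=6,interpolation=cv2.INTER_CUBIC))
p=np.array([.4403,-.1767]);o=lambda R,z:proj(c,place(cyl(R,z,z+1e-4,4),p[0],p[1],0))[::2].round(1).tolist()
print(o(.024,.0),o(.024,.007),o(.018,.034))
E
```

```text
[[319.7, 188.1], [296.3, 210.4], [319.1, 231.9], [342.3, 210.6]] [[319.9, 189.7], [296.0, 212.5], [319.3, 234.5], [343.1, 212.7]] [[320.7, 203.2], [301.1, 221.7], [320.2, 239.7], [339.8, 221.8]]
```

View pics/w16c.png

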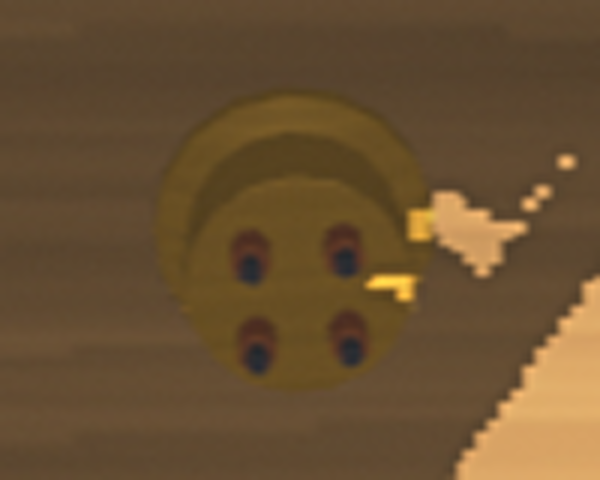

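{"api": "jog_arm", "payload": {"series": [[-0.005,0.001,0.012,0.003],[-0.005,0.001,0.014,0.003],[-0.004,0.001,0.014,0.002],[-0.003,0.001,0.014,0],[-0.001,0,0.012,0],[0,0,0.006,0],[0,0,0,0],[0,0,0,0]]}}

```text
time: 20.33
eef_pos: [0.4433, -0.1769, 0.0737]
tcp_rot: [1.0, -0.001, 0.026, 0.012]
contact_force: [-0.5, 0.3, -0.1]
opening: 0.993
```

```bash
python3 plan.py .44 -.1767 .07 0 1
```

```text
t 20.33 p [ 0.4433 -0.1769  0.0737] th -0.0006 tilt [ 0.0525 -0.0232] q1,6 [-0.6   0.97] F [-0.5  0.3 -0.1] op 84.8 n 1 dist [-0.0033  0.0002 -0.0037] 0.0006
[[-0.0035, -0.0003, 0.0035, -0.001], [0, 0, 0, 0], [0, 0, 0, 0], [0, 0, 0, 0], [0, 0, 0, 0], [0, 0, 0, 0], [0, 0, 0, 0], [0, 0, 0, 0]]
```

{"api": "jog_arm", "payload": {"series": [[-0.001,0,0.011,0],[-0.0015,0,0.012,0],[-0.0015,0,0.012,0],[-0.001,0,0.006,0],[0,0,0,0],[0,0,0,0],[0,0,0,0],[0,0,0,0]]}}

```text
time: 21.0
eef_pos: [0.4442, -0.1787, 0.0328]
tcp_rot: [0.999, 0.001, 0.03, 0.014]
contact_force: [1.3, -0.7, 0.4]
opening: 1.001
```

```bash
python3 plan.py .44 -.1767 .021 0 1
```

```text
t 21.0 p [ 0.4442 -0.1787  0.0328] th 0.0019 tilt [ 0.0597 -0.0276] q1,6 [-0.6   0.96] F [ 1.3 -0.7  0.4] op 85.5 n 1 dist [-0.0042  0.002  -0.0118] -0.0019
[[-0.0049, -0.0023, 0.0115, 0.002], [0, 0, 0, 0], [0, 0, 0, 0], [0, 0, 0, 0], [0, 0, 0, 0], [0, 0, 0, 0], [0, 0, 0, 0], [0, 0, 0, 0]]
```

{"api": "jog_arm", "payload": {"series": [[0,0,-0.03,0],[0,0,-0.035,0],[0,0,-0.035,0],[0,0,-0.03,0],[0,0,0,0],[0,0,0,0],[0,0,0,0],[0,0,0,0]]}}

```text
time: 21.67
eef_pos: [0.4367, -0.1752, 0.1706]
tcp_rot: [0.999, 0.0, 0.031, 0.015]
contact_force: [-0.7, -0.4, -0.6]
opening: 0.995
```

```bash
python3 plan.py .44 -.1767 .021 0 1
```

```text
t 21.67 p [ 0.4367 -0.1752  0.1706] th 0.0019 tilt [ 0.0626 -0.0296] q1,6 [-0.6   0.96] F [-0.7 -0.4 -0.6] op 85.0 n 4 dist [ 0.0033 -0.0015 -0.1496] -0.0019
[[-0.0015, -0.0007, 0.0374, 0.0], [-0.0015, -0.0007, 0.0374, 0.001], [-0.0015, -0.0008, 0.0374, 0.0], [-0.0015, -0.0007, 0.0373, 0.001], [0, 0, 0, 0], [0, 0, 0, 0], [0, 0, 0, 0], [0, 0, 0, 0]]
```

{"api": "jog_arm", "payload": {"series": [[0.03,0,0,0],[0.035,0,0,0],[0.035,0,0,0],[0.03,0,0,0],[0,0,0,0],[0,0,0,0],[0,0,0,0],[0,0,0,0]]}}

```text
time: 22.33
eef_pos: [0.5638, -0.1711, 0.1612]
tcp_rot: [1.0, -0.0, 0.019, 0.009]
contact_force: [-0.4, -0.4, -0.2]
opening: 0.998
```

```bash
python3 plan.py .44 -.1767 .15 0 8; python3 -c "
from h import *;s=monitor.get_state();print(s['qpos'].round(3),s['joint_efforts'].round(2))"
```

```text
t 22.33 p [ 0.5638 -0.1711  0.1612] th -0.0005 tilt [ 0.0377 -0.0171] q1,6 [-0.47  1.1 ] F [-0.4 -0.4 -0.2] op 85.2 n 8 dist [-0.1238 -0.0056 -0.0112] 0.0005
[[-0.0155, 0.0007, 0.0008, -0.0], [-0.0155, 0.0007, 0.0008, -0.0], [-0.0155, 0.0007, 0.0008, -0.0], [-0.0155, 0.0007, 0.0008, -0.0], [-0.0155, 0.0007, 0.0009, -0.0], [-0.0156, 0.0007, 0.0008, -0.0], [-0.0155, 0.0007, 0.0009, -0.0], [-0.0156, 0.0006, 0.0008, -0.001]]
[-0.467  0.159  1.884  0.002  1.058  1.103] [ 1.200e-01 -3.325e+01 -2.752e+01  1.000e-02 -1.200e-01  0.000e+00]
```

{"api": "jog_arm", "payload": {"series": [[-0.01,0,0.001,0],[-0.015,0,0.001,0],[-0.015,0.001,0.001,0],[-0.015,0.001,0.001,0],[-0.015,0.001,0.001,0],[-0.015,0.001,0.001,0],[-0.012,0.001,0,0],[-0.008,0,0,0]]}}

```text
time: 23.0
eef_pos: [0.4455, -0.1741, 0.1468]
tcp_rot: [1.0, -0.002, 0.015, 0.007]
contact_force: [0.6, 0.0, -0.1]
opening: 0.991
```

```bash
python3 plan.py .44 -.1767 .15 0 1
```

```text
t 23.0 p [ 0.4455 -0.1741  0.1468] th -0.0042 tilt [ 0.0301 -0.0135] q1,6 [-0.59  0.98] F [ 0.6  0.  -0.1] op 84.7 n 1 dist [-0.0055 -0.0026  0.0032] 0.0042
[[-0.0054, 0.0026, -0.0033, -0.004], [0, 0, 0, 0], [0, 0, 0, 0], [0, 0, 0, 0], [0, 0, 0, 0], [0, 0, 0, 0], [0, 0, 0, 0], [0, 0, 0, 0]]
```

{"api": "jog_arm", "payload": {"series": [[0.03,0,0,0],[0.035,0,0,0],[0.035,0,0,0],[0.03,0,0,0],[0,0,0,0],[0,0,0,0],[0,0,0,0],[0,0,0,0]]}}

```text
time: 23.67
eef_pos: [0.5676, -0.1723, 0.1448]
tcp_rot: [1.0, -0.006, 0.01, 0.004]
contact_force: [-0.0, 0.2, -0.4]
opening: 1.0
```

{"api": "jog_arm", "payload": {"series": [[-0.01,0,0.001,0],[-0.015,0,0.001,0],[-0.015,0.001,0.001,0],[-0.015,0.001,0.001,0],[-0.015,0.001,0.001,0],[-0.015,0.001,0.001,0],[-0.014,0.001,0,0],[-0.01,0,0,0]]}}

```text
time: 24.33
eef_pos: [0.446, -0.1747, 0.1362]
tcp_rot: [1.0, -0.008, 0.009, 0.004]
contact_force: [-0.3, -0.3, 0.4]
opening: 0.996
```

```bash
python3 plan.py .44 -.1767 .08 0 4
```

```text
t 24.33 p [ 0.446  -0.1747  0.1362] th -0.0152 tilt [ 0.0177 -0.008 ] q1,6 [-0.59  1.  ] F [-0.3 -0.3  0.4] op 85.0 n 4 dist [-0.006  -0.002  -0.0562] 0.0152
[[-0.0017, 0.0004, 0.014, -0.004], [-0.0018, 0.0004, 0.014, -0.004], [-0.0018, 0.0004, 0.014, -0.004], [-0.0017, 0.0004, 0.0141, -0.003], [0, 0, 0, 0], [0, 0, 0, 0], [0, 0, 0, 0], [0, 0, 0, 0]]
```

Tilt is down to about 1.1°. Next I descend onto the stand.

{"api": "jog_arm", "payload": {"series": [[-0.001,0,0.01,-0.003],[-0.001,0,0.012,-0.003],[-0.001,0,0.014,-0.003],[-0.001,0,0.014,-0.003],[-0.001,0,0.014,0],[0,0,0.012,0],[0,0,0.008,0],[0,0,0,0]]}}

```text
time: 25.0
eef_pos: [0.4359, -0.1743, 0.0462]
tcp_rot: [1.0, -0.004, 0.01, 0.005]
contact_force: [-0.1, 0.4, -1.2]
opening: 0.992
```

```bash
python3 plan.py .44 -.1767 .021 0 3
```

```text
t 25.0 p [ 0.4359 -0.1743  0.0462] th -0.0082 tilt [ 0.02   -0.0095] q1,6 [-0.6   0.98] F [-0.1  0.4 -1.2] op 84.7 n 3 dist [ 0.0041 -0.0024 -0.0252] 0.0082
[[0.0012, 0.0007, 0.0084, -0.003], [0.0012, 0.0007, 0.0085, -0.003], [0.0012, 0.0008, 0.0084, -0.002], [0, 0, 0, 0], [0, 0, 0, 0], [0, 0, 0, 0], [0, 0, 0, 0], [0, 0, 0, 0]]
```

{"api": "jog_arm", "payload": {"series": [[0.002,0.001,0.007,0],[0.002,0.001,0.007,0],[0.0,0.0,0.005,0],[0,0,0,0],[0,0,0,0],[0,0,0,0],[0,0,0,0],[0,0,0,0]]}}

```text
time: 25.67
eef_pos: [0.4421, -0.1776, 0.027]
tcp_rot: [1.0, -0.004, 0.012, 0.006]
contact_force: [-0.4, -0.3, 0.4]
opening: 0.995
```

```bash
python3 plan.py .44 -.1767 .021 0 1;python3 look.py wrist w17
```

```text
t 25.67 p [ 0.4421 -0.1776  0.027 ] th -0.0082 tilt [ 0.0231 -0.0116] q1,6 [-0.6   0.98] F [-0.4 -0.3  0.4] op 85.0 n 1 dist [-0.0021  0.0009 -0.006 ] 0.0082
[[-0.0023, -0.0009, 0.0059, -0.008], [0, 0, 0, 0], [0, 0, 0, 0], [0, 0, 0, 0], [0, 0, 0, 0], [0, 0, 0, 0], [0, 0, 0, 0], [0, 0, 0, 0]]
[[-0.008, -1.0, 0.011], [-0.955, 0.011, 0.295], [-0.295, -0.008, -0.955]] [ 0.521 -0.176  0.162] 290.5
```

View pics/w17.png

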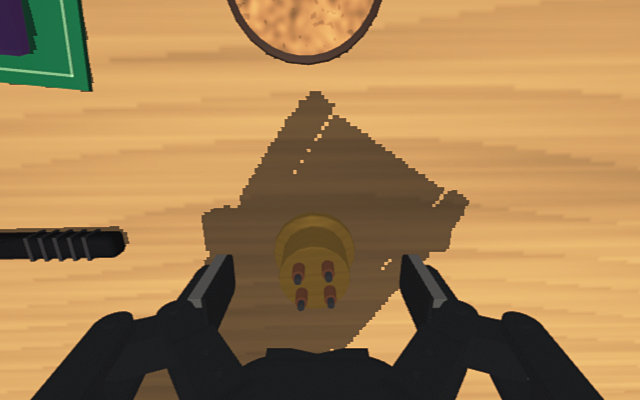

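{"api": "jog_arm", "payload": {"series": [[-0.0015,-0.0006,0.003,0],[0,0,0,0],[0,0,0,0],[0,0,0,0],[0,0,0,0],[0,0,0,0],[0,0,0,0],[0,0,0,0]], "grip": 0.02, "grip_force": 55}}

```text
time: 26.38
eef_pos: [0.4413, -0.1774, 0.0248]
tcp_rot: [1.0, -0.004, 0.013, 0.006]
contact_force: [0.2, 0.6, 0.7]
opening: 0.395
```

```bash
python3 plan.py .44 -.1767 .021 0 1;python3 look.py wrist w18
```

```text
t 26.38 p [ 0.4413 -0.1774  0.0248] th -0.0083 tilt [ 0.0255 -0.013 ] q1,6 [-0.6   0.98] F [0.2 0.6 0.7] op 33.7 n 1 dist [-0.0013  0.0007 -0.0038] 0.0083
[[-0.0014, -0.0008, 0.0038, -0.008], [0, 0, 0, 0], [0, 0, 0, 0], [0, 0, 0, 0], [0, 0, 0, 0], [0, 0, 0, 0], [0, 0, 0, 0], [0, 0, 0, 0]]
[[-0.008, -1.0, 0.012], [-0.956, 0.011, 0.293], [-0.293, -0.009, -0.956]] [ 0.52  -0.176  0.16 ] 290.5
```

View pics/w18.png

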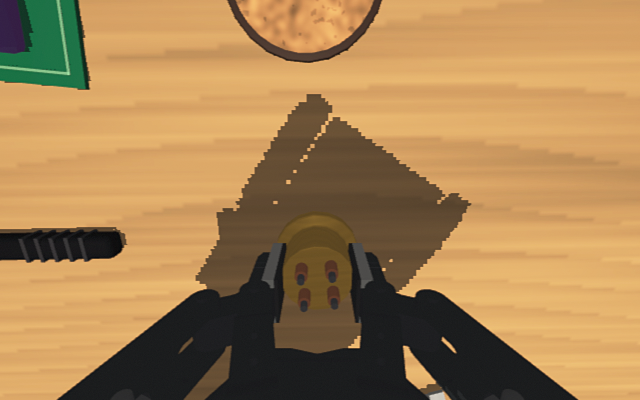

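{"api": "jog_arm", "payload": {"series": [[0,0,-0.008,0],[0,0,-0.01,0],[0,0,-0.01,0],[0.005,0,-0.01,0],[0.01,0,-0.008,0],[0.014,0,0,0],[0.016,0,0,0],[0.016,0,0,0]]}}

```text
time: 27.1
eef_pos: [0.4996, -0.1751, 0.0764]
tcp_rot: [1.0, -0.005, 0.01, 0.005]
contact_force: [0.4, 0.8, -2.3]
opening: 0.386
```

```bash
python3 plan.py .581 -.174 .07 0 8
```

```text
t 27.1 p [ 0.4996 -0.1751  0.0764] th -0.0101 tilt [ 0.02   -0.0096] q1,6 [-0.53  1.05] F [ 0.4  0.8 -2.3] op 33.0 n 8 dist [ 0.0814  0.0011 -0.0064] 0.0101
[[0.0102, -0.0003, 0.001, -0.001], [0.0102, -0.0002, 0.001, -0.001], [0.0101, -0.0002, 0.001, -0.001], [0.0102, -0.0002, 0.001, -0.001], [0.0101, -0.0002, 0.001, -0.002], [0.0102, -0.0002, 0.001, -0.001], [0.0101, -0.0002, 0.001, -0.002], [0.0102, -0.0002, 0.001, -0.001]]
```

{"api": "jog_arm", "payload": {"series": [[0.013,0,0.001,-0.001],[0.012,0,0.001,-0.001],[0.011,0,0.001,-0.001],[0.01,0,0.001,-0.001],[0.01,0,0.001,-0.001],[0.008,0,0.001,-0.001],[0.006,0,0,-0.001],[0.002,0,0,0]]}}

```text
time: 27.77
eef_pos: [0.5831, -0.1755, 0.0788]
tcp_rot: [1.0, -0.0, 0.014, 0.007]
contact_force: [0.3, -0.5, -2.5]
opening: 0.389
```

```bash
python3 plan.py .581 -.174 .04 0 4;python3 look.py wrist w19
```

```text
t 27.77 p [ 0.5831 -0.1755  0.0788] th -0.0004 tilt [ 0.0286 -0.0134] q1,6 [-0.46  1.11] F [ 0.3 -0.5 -2.5] op 33.2 n 4 dist [-0.0021  0.0015 -0.0388] 0.0004
[[-0.0008, -0.0005, 0.0097, -0.0], [-0.0008, -0.0005, 0.0097, -0.0], [-0.0008, -0.0005, 0.0097, -0.0], [-0.0008, -0.0005, 0.0096, -0.0], [0, 0, 0, 0], [0, 0, 0, 0], [0, 0, 0, 0], [0, 0, 0, 0]]
[[-0.0, -1.0, 0.013], [-0.957, 0.004, 0.29], [-0.29, -0.012, -0.957]] [ 0.661 -0.174  0.214] 290.5
```

View pics/w19.png

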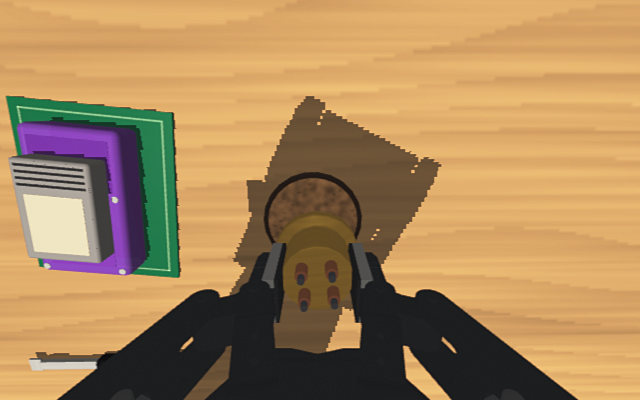

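{"api": "jog_arm", "payload": {"series": [[-0.0005,-0.0005,0.008,0],[-0.0005,-0.0005,0.009,0],[-0.0005,0,0.009,0],[-0.0005,0,0.006,0],[0,0,0.003,0],[0,0,0,0],[0,0,0,0],[0,0,0,0]]}}

```text
time: 28.48
eef_pos: [0.5782, -0.1741, 0.0376]
tcp_rot: [1.0, -0.001, 0.011, 0.005]
contact_force: [0.2, -0.5, -2.8]
opening: 0.391
```

```bash
python3 plan.py .581 -.174 .03 0 2
```

```text
t 28.48 p [ 0.5782 -0.1741  0.0376] th -0.0015 tilt [ 0.0224 -0.0106] q1,6 [-0.46  1.11] F [ 0.2 -0.5 -2.8] op 33.4 n 2 dist [ 0.0028  0.0001 -0.0076] 0.0015
[[0.0013, -0.0001, 0.0038, -0.001], [0.0013, -0.0, 0.0039, -0.0], [0, 0, 0, 0], [0, 0, 0, 0], [0, 0, 0, 0], [0, 0, 0, 0], [0, 0, 0, 0], [0, 0, 0, 0]]
```

{"api": "jog_arm", "payload": {"series": [[0.002,0,0.005,0],[0,0,0,0],[0,0,0,0],[0,0,0,0],[0,0,0,0],[0,0,0,0],[0,0,0,0],[0,0,0,0]]}}

```text
time: 29.15
eef_pos: [0.582, -0.1748, 0.0341]
tcp_rot: [1.0, -0.001, 0.013, 0.006]
contact_force: [-0.5, -0.3, -2.9]
opening: 0.393
```

```bash
python3 plan.py .581 -.174 .03 0 1;python3 look.py wrist w20; python3 - <<'E'
from h import *; import pickle
c=pickle.load(open("pics/w20.pkl","rb")); im=cv2.imread("pics/w20.png")
cv2.imwrite("pics/w20c.png",cv2.resize(im[150:350,210:430],None,fx=3.5,fy=3,interpolation=cv2.INTER_CUBIC))
print(proj(c,place(cyl(.038,.004,.0041,4),.5797,-.174,0))[::2].round(1).tolist())
s=monitor.get_state()['eef_pos']; z=s[2]-.0248
for R,a in((.024,0),(.024,.007),(.018,.034)): print(proj(c,place(cyl(R,z+a,z+a+.0001,4),s[0]-.0013,s[1],0))[::2].round(1).tolist())
E
```

```text
t 29.15 p [ 0.582  -0.1748  0.0341] th -0.0015 tilt [ 0.0259 -0.0123] q1,6 [-0.46  1.11] F [-0.5 -0.3 -2.9] op 33.6 n 1 dist [-0.001   0.0008 -0.0041] 0.0015
[[-0.0011, -0.0009, 0.0041, -0.001], [0, 0, 0, 0], [0, 0, 0, 0], [0, 0, 0, 0], [0, 0, 0, 0], [0, 0, 0, 0], [0, 0, 0, 0], [0, 0, 0, 0]]
[[-0.001, -1.0, 0.012], [-0.956, 0.005, 0.292], [-0.292, -0.011, -0.956]] [ 0.661 -0.173  0.169] 290.5
[[315.3, 185.9], [254.6, 245.2], [315.6, 296.9], [376.1, 244.4]]
[[316.8, 209.8], [277.3, 247.4], [317.0, 281.7], [356.4, 246.9]]
[[317.0, 213.9], [275.9, 252.8], [317.1, 288.2], [358.1, 252.3]]
[[317.7, 245.2], [281.3, 278.5], [317.7, 309.0], [354.0, 277.9]]
```

View pics/w20c.png

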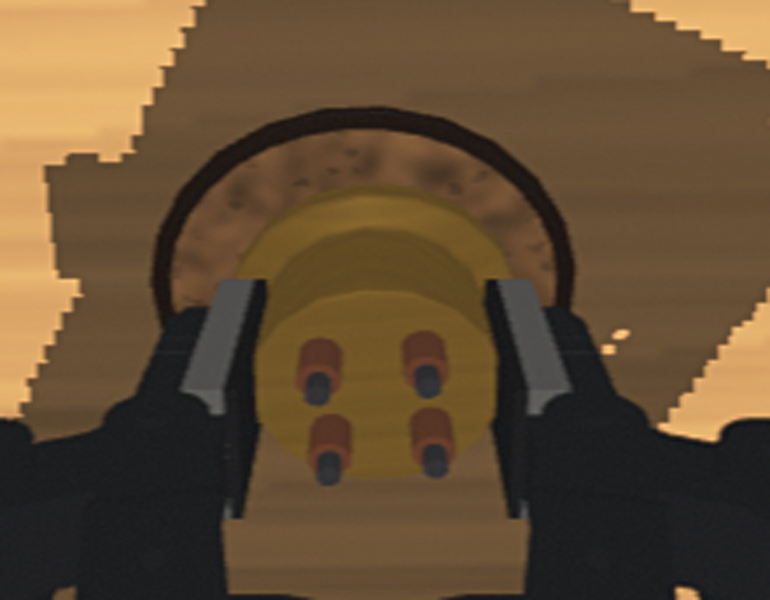

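{"api": "jog_arm", "payload": {"series": [[-0.0013,-0.001,0.003,0],[0,0,0,0],[0,0,0,0],[0,0,0,0],[0,0,0,0],[0,0,0,0],[0,0,0,0],[0,0,0,0]]}}

```text
time: 29.87
eef_pos: [0.5805, -0.1737, 0.0307]
tcp_rot: [1.0, -0.001, 0.013, 0.006]
contact_force: [-0.4, -0.2, -2.7]
opening: 0.391
```

{"api": "jog_arm", "payload": {"series": [[0,0,0.0015,0],[0,0,0,0],[0,0,0,0],[0,0,0,0],[0,0,0,0],[0,0,0,0],[0,0,0,0],[0,0,0,0]]}}

```text
time: 30.53
eef_pos: [0.5807, -0.1738, 0.0291]
tcp_rot: [1.0, -0.001, 0.013, 0.006]
contact_force: [-0.5, 1.0, -1.8]
opening: 0.394
```

{"api": "jog_arm", "payload": {"series": [[0,0,0.0008,0],[0,0,0,0],[0,0,0,0],[0,0,0,0],[0,0,0,0],[0,0,0,0],[0,0,0,0],[0,0,0,0]]}}

```text
time: 31.2
eef_pos: [0.5811, -0.174, 0.0289]
tcp_rot: [1.0, -0.001, 0.013, 0.006]
contact_force: [0.4, -0.7, -2.8]
opening: 0.389
```

```bash
python3 look.py wrist w21; python3 - <<'E'
from h import *; import pickle
c=pickle.load(open("pics/w21.pkl","rb")); im=cv2.imread("pics/w21.png")
cv2.imwrite("pics/w21c.png",cv2.resize(im[150:350,210:430],None,fx=3.5,fy=3,interpolation=cv2.INTER_CUBIC))
E
```

```text
[[-0.001, -1.0, 0.012], [-0.956, 0.005, 0.292], [-0.292, -0.011, -0.956]] [ 0.659 -0.172  0.164] 290.5
```

View pics/w21c.png

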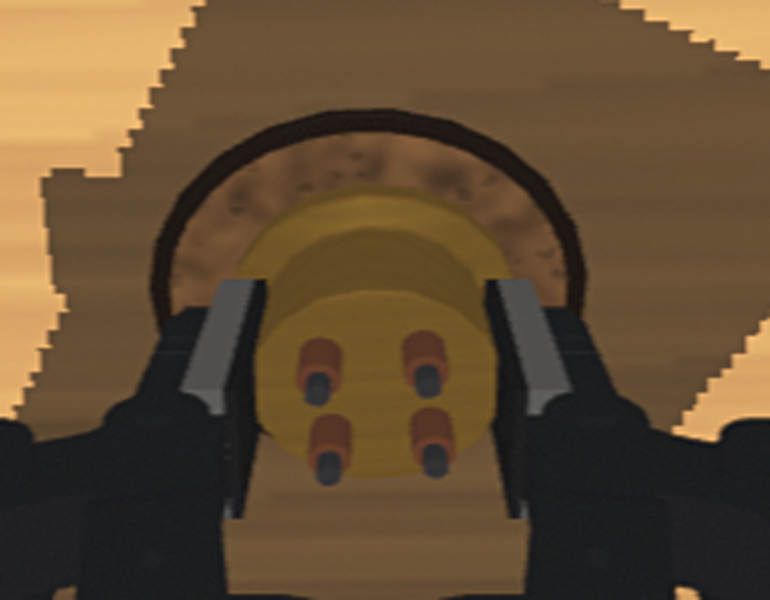

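```bash
python3 - <<'E'
from h import *; import pickle
c=pickle.load(open("pics/w21.pkl","rb"))
u=lambda x,y:[210+x/3.5,150+y/3]
print("rim far",unproj(c,u(370,109),.004), "foot far top", unproj(c,u(376,185),.011),"rim L/R",unproj(c,[u(152,275),u(585,275)],.004)[:,1], "disc far/near",unproj(c,[u(376,289),u(376,478)],.038)[:,0],unproj(c,[u(255,370),u(497,370)],.038)[:,1])
E
```

```text
rim far [[ 0.61789659 -0.17334921  0.004     ]] foot far top [[ 0.60509606 -0.1742167   0.011     ]] rim L/R [-0.13576523 -0.21044291] disc far/near [0.59712309 0.56149619] [-0.15681924 -0.19088635]
```

{"api": "jog_arm", "payload": {"series": [[-0.0004,-0.0008,-0.0008,0],[0,0,0,0],[0,0,0,0],[0,0,0.0008,0],[0,0,0,0],[0,0,0,0],[0,0,0,0],[0,0,0,0]]}}

```text
time: 31.92
eef_pos: [0.5807, -0.173, 0.0289]
tcp_rot: [1.0, -0.001, 0.013, 0.006]
contact_force: [-0.4, -0.3, -2.3]
opening: 0.393
```

{"api": "jog_arm", "payload": {"series": [[0,0,0,0],[0,0,0,0],[0,0,0,0],[0,0,0,0],[0,0,-0.005,0],[0,0,-0.012,0],[0,0,-0.02,0],[0,0,-0.02,0]], "grip": 0.07}}

```text
time: 32.58
eef_pos: [0.578, -0.172, 0.0869]
tcp_rot: [1.0, -0.001, 0.011, 0.005]
contact_force: [0.8, -0.7, 0.6]
opening: 0.821
```

```bash
python3 plan.py .447 -.016 .15 1.575 16;python3 look.py wrist w22
```

```text
t 32.58 p [ 0.578  -0.172   0.0869] th -0.0018 tilt [ 0.0228 -0.0109] q1,6 [-0.46  1.12] F [ 0.8 -0.7  0.6] op 70.1 n 16 dist [-0.131   0.156   0.0631] 1.5768
[[-0.0081, -0.0097, -0.0042, -0.099], [-0.0071, -0.0105, -0.0042, -0.099], [-0.006, -0.0111, -0.0042, -0.098], [-0.0049, -0.0117, -0.0042, -0.099], [-0.0037, -0.0121, -0.0042, -0.098], [-0.0025, -0.0124, -0.0041, -0.099], [-0.0013, -0.0126, -0.0041, -0.098], [-0.0001, -0.0127, -0.0041, -0.099]]
[[0.0012, -0.0126, -0.0041, -0.098], [0.0024, -0.0125, -0.004, -0.099], [0.0037, -0.0122, -0.004, -0.098], [0.0048, -0.0118, -0.004, -0.099], [0.006, -0.0112, -0.0039, -0.098], [0.0071, -0.0106, -0.0039, -0.099], [0.0081, -0.0099, -0.0039, -0.098], [0.0089, -0.009, -0.0038, -0.099]]
[[-0.002, -1.0, 0.01], [-0.955, 0.005, 0.295], [-0.295, -0.009, -0.955]] [ 0.657 -0.17   0.222] 290.5
```

View pics/w22.png

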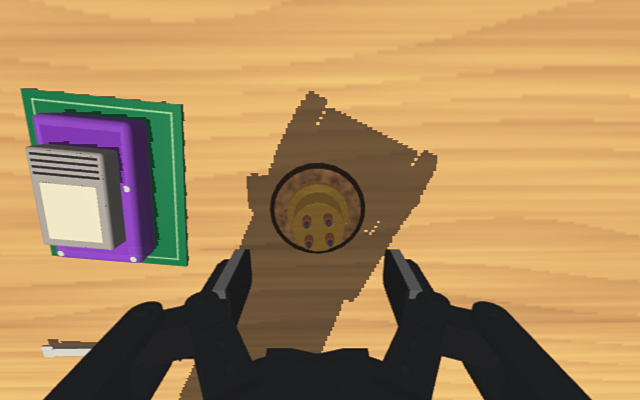

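{"api": "jog_arm", "payload": {"series": [[-0.004,-0.004,-0.012,-0.1],[-0.006,-0.01,-0.01,-0.1],[-0.006,-0.011,-0.008,-0.1],[-0.005,-0.012,-0.004,-0.1],[-0.004,-0.012,-0.002,-0.1],[-0.003,-0.013,0,-0.1],[-0.002,-0.013,0,-0.1],[-0.001,-0.013,0,-0.1]]}}

```text
time: 33.3
eef_pos: [0.52, -0.1036, 0.1392]
tcp_rot: [0.914, 0.405, 0.019, 0.022]
contact_force: [0.3, -0.6, 0.1]
opening: 0.816
```

```bash
python3 plan.py .447 -.016 .14 1.575 8;python3 look.py top t22;python3 - <<'E'
import cv2
im=cv2.imread("pics/t22.png"); cv2.imwrite("pics/t22c.png",cv2.resize(im[110:250,250:450],None,fx=4,fy=4,interpolation=cv2.INTER_CUBIC))
E
```

```text
t 33.3 p [ 0.52   -0.1036  0.1392] th 0.8339 tilt [ 0.0515 -0.0243] q1,6 [-0.39  0.35] F [ 0.3 -0.6  0.1] op 69.7 n 8 dist [-0.073   0.0876  0.0008] 0.7411
[[0.002, -0.0141, -0.0008, -0.093], [0.0033, -0.0138, -0.0008, -0.093], [0.0046, -0.0135, -0.0008, -0.093], [0.0058, -0.013, -0.0007, -0.092], [0.0069, -0.0124, -0.0007, -0.093], [0.0081, -0.0117, -0.0006, -0.092], [0.0091, -0.011, -0.0006, -0.093], [0.0101, -0.01, -0.0004, -0.092]]
[[0.009, -1.0, 0.013], [-0.995, -0.01, -0.103], [0.103, -0.012, -0.995]] [0.341 0.004 1.273] 510.6
```

View pics/t22c.png

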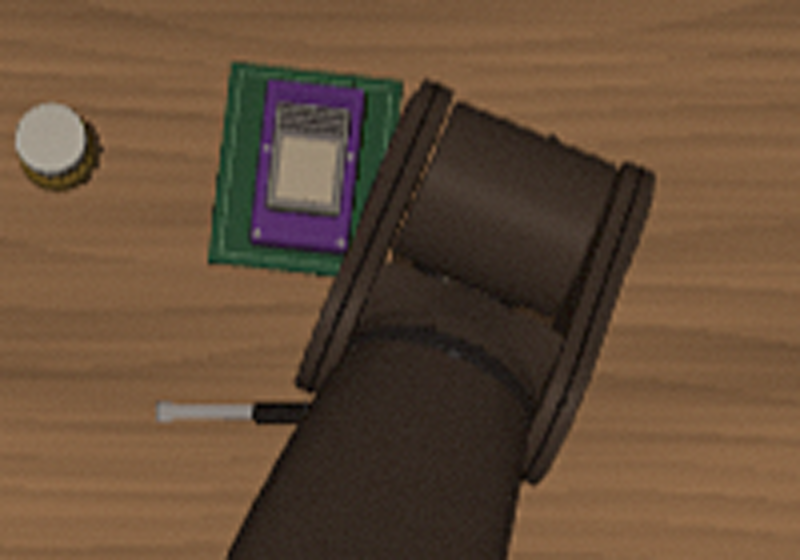

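{"api": "jog_arm", "payload": {"series": [[0.002,-0.013,0,-0.093],[0.003,-0.013,0,-0.093],[0.005,-0.013,0,-0.093],[0.006,-0.013,0,-0.092],[0.007,-0.012,0,-0.09],[0.008,-0.011,0,-0.085],[0.008,-0.009,0,-0.075],[0.007,-0.005,0,-0.04]]}}

```text
time: 34.02
eef_pos: [0.4562, -0.0211, 0.1396]
tcp_rot: [0.727, 0.685, 0.013, 0.031]
contact_force: [-0.2, -0.4, -1.1]
opening: 0.819
```

```bash
python3 plan.py .447 -.016 .14 1.575 8;python3 look.py wrist w23
```

```text
t 34.02 p [ 0.4562 -0.0211  0.1396] th 1.5108 tilt [ 0.0616 -0.0278] q1,6 [-0.26 -0.2 ] F [-0.2 -0.4 -1.1] op 70.0 n 8 dist [-0.0092  0.0051  0.0004] 0.0642
[[0.0006, -0.0012, -0.0001, -0.008], [0.0006, -0.0012, -0.0001, -0.008], [0.0006, -0.0012, -0.0001, -0.008], [0.0006, -0.0011, -0.0002, -0.008], [0.0006, -0.0011, -0.0001, -0.008], [0.0006, -0.0012, -0.0002, -0.008], [0.0006, -0.0011, -0.0001, -0.008], [0.0006, -0.0012, -0.0002, -0.008]]
[[0.996, -0.058, 0.064], [-0.076, -0.938, 0.339], [0.04, -0.343, -0.939]] [0.453 0.064 0.27 ] 290.5
```

View pics/w23.png

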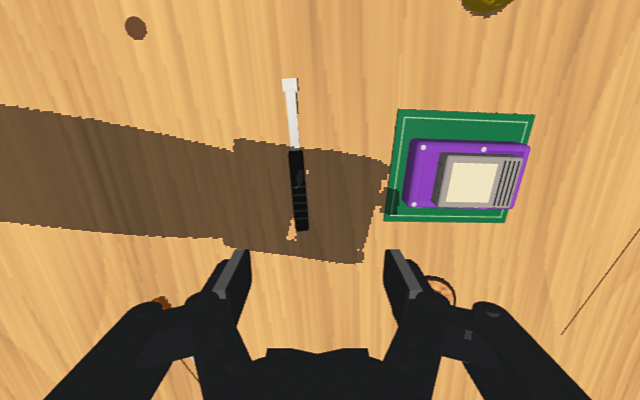

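{"api": "jog_arm", "payload": {"series": [[0,0.03,0,0],[0,0.035,0,0],[0,0.035,0,0],[0,0.03,0,0],[0,0,0,0],[0,0,0,0],[0,0,0,0],[0,0,0,0]]}}

```text
time: 34.73
eef_pos: [0.5903, -0.0297, 0.1482]
tcp_rot: [0.733, 0.679, 0.013, 0.032]
contact_force: [-1.5, -0.6, 1.0]
opening: 0.816
```

{"api": "jog_arm", "payload": {"series": [[0,-0.01,0,0],[0,-0.015,0,0],[0,-0.015,0,0],[0,-0.015,0,0],[0,-0.015,0,0],[0,-0.015,0,0],[0,-0.015,0,0],[0,-0.01,0,0]]}}

```text
time: 35.4
eef_pos: [0.4691, -0.0206, 0.1405]
tcp_rot: [0.735, 0.677, 0.013, 0.032]
contact_force: [0.0, 0.2, -0.5]
opening: 0.817
```

```bash
python3 plan.py .447 -.016 .14 1.575 1
```

```text
t 35.4 p [ 0.4691 -0.0206  0.1405] th 1.4868 tilt [ 0.062  -0.0288] q1,6 [-0.25 -0.16] F [ 0.   0.2 -0.5] op 69.7 n 1 dist [-0.0221  0.0046 -0.0005] 0.0882
[[0.0027, -0.0223, -0.001, -0.088], [0, 0, 0, 0], [0, 0, 0, 0], [0, 0, 0, 0], [0, 0, 0, 0], [0, 0, 0, 0], [0, 0, 0, 0], [0, 0, 0, 0]]
```

{"api": "jog_arm", "payload": {"series": [[0.001,-0.005,0.005,-0.02],[0.001,-0.006,0.01,-0.02],[0.001,-0.006,0.012,-0.02],[0.001,-0.004,0.012,-0.02],[0.001,-0.002,0.012,-0.01],[0,0,0.008,0],[0,0,0.004,0],[0,0,0,0]], "grip": 0.04}}

```text
time: 36.07
eef_pos: [0.4427, -0.0149, 0.0697]
tcp_rot: [0.702, 0.712, 0.011, 0.032]
contact_force: [-1.4, -0.3, 0.6]
opening: 0.464
```

```bash
python3 plan.py .4468 -.0155 .06 1.581 1; python3 look.py wrist w24
```

```text
t 36.07 p [ 0.4427 -0.0149  0.0697] th 1.5842 tilt [ 0.0616 -0.0288] q1,6 [-0.26 -0.26] F [-1.4 -0.3  0.6] op 39.6 n 1 dist [ 0.0041 -0.0006 -0.0097] -0.0032
[[-0.0004, 0.0035, 0.0099, 0.003], [0, 0, 0, 0], [0, 0, 0, 0], [0, 0, 0, 0], [0, 0, 0, 0], [0, 0, 0, 0], [0, 0, 0, 0], [0, 0, 0, 0]]
[[0.998, 0.015, 0.062], [-0.007, -0.939, 0.344], [0.063, -0.344, -0.937]] [0.434 0.071 0.2  ] 290.5
```

View pics/w24.png

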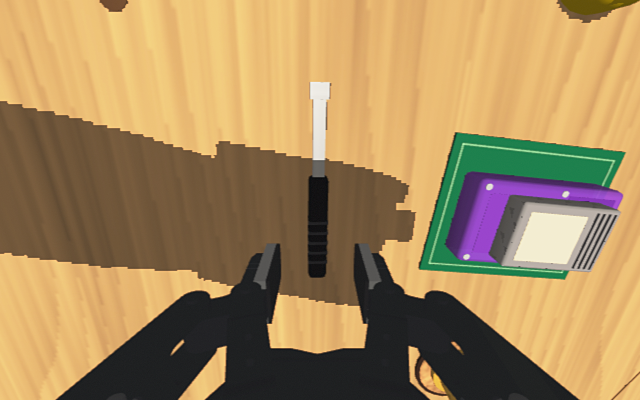

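```bash
python3 - <<'E'
from h import *; import pickle
c=pickle.load(open("pics/w24.pkl","rb"))
print(unproj(c,[[319.5,178],[316.5,276]],.012), unproj(c,[[319.5,83]],.006))
E
```

```text
[[ 0.44795218  0.01640236  0.012     ]
 [ 0.44709299 -0.06156228  0.012     ]] [[0.44726656 0.07607777 0.006     ]]
```

{"api": "jog_arm", "payload": {"series": [[0.0005,0,0.008,0.003],[0.0005,0,0.01,0.003],[0.0005,0.0005,0.01,0.002],[0.0005,0,0.01,0],[0,0,0.004,0],[0,0,0,0],[0,0,0,0],[0,0,0,0]]}}

```text
time: 36.78
eef_pos: [0.4499, -0.015, 0.0265]
tcp_rot: [0.705, 0.708, 0.013, 0.035]
contact_force: [0.1, -0.2, 0.6]
opening: 0.469
```

```bash
python3 plan.py .4472 -.014 .015 1.572 1
```

```text
t 36.78 p [ 0.4499 -0.015   0.0265] th 1.5746 tilt [ 0.0683 -0.0305] q1,6 [-0.25 -0.24] F [ 0.1 -0.2  0.6] op 40.0 n 1 dist [-0.0027  0.001  -0.0115] -0.0026
[[0.0013, -0.0034, 0.0113, 0.003], [0, 0, 0, 0], [0, 0, 0, 0], [0, 0, 0, 0], [0, 0, 0, 0], [0, 0, 0, 0], [0, 0, 0, 0], [0, 0, 0, 0]]
```

{"api": "jog_arm", "payload": {"series": [[0.001,-0.0025,0.0075,0],[0,0,0,0],[0,0,0,0],[0,0,0,0],[0,0,0,0],[0,0,0,0],[0,0,0,0],[0,0,0,0]]}}

```text
time: 37.45
eef_pos: [0.4492, -0.0145, 0.02]
tcp_rot: [0.705, 0.708, 0.014, 0.037]
contact_force: [0.4, -0.3, 0.6]
opening: 0.469
```

```bash
python3 plan.py .4472 -.014 .0145 1.572 1; python3 look.py wrist w25
```

```text
t 37.45 p [ 0.4492 -0.0145  0.02  ] th 1.5744 tilt [ 0.0727 -0.0316] q1,6 [-0.25 -0.24] F [ 0.4 -0.3  0.6] op 40.0 n 1 dist [-0.002   0.0005 -0.0055] -0.0024
[[0.0007, -0.0024, 0.0054, 0.002], [0, 0, 0, 0], [0, 0, 0, 0], [0, 0, 0, 0], [0, 0, 0, 0], [0, 0, 0, 0], [0, 0, 0, 0], [0, 0, 0, 0]]
[[0.997, 0.006, 0.073], [-0.019, -0.938, 0.346], [0.071, -0.347, -0.935]] [0.44  0.072 0.15 ] 290.5
```

View pics/w25.png

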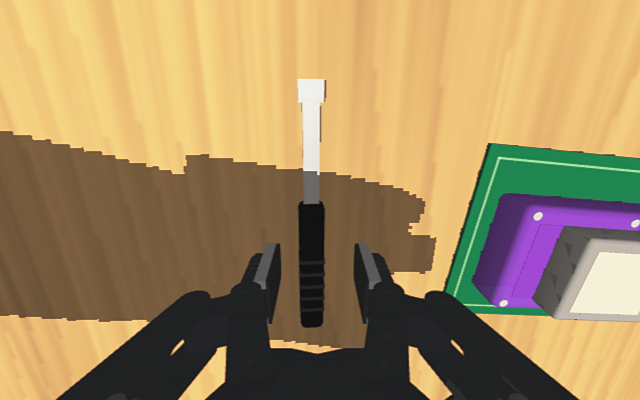

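{"api": "jog_arm", "payload": {"series": [[0.0005,-0.002,0.0045,0],[0,0,0,0],[0,0,0,0],[0,0,0,0],[0,0,0,0],[0,0,0,0],[0,0,0,0],[0,0,0,0]]}}

```text
time: 38.17
eef_pos: [0.4473, -0.0141, 0.0148]
tcp_rot: [0.705, 0.708, 0.014, 0.037]
contact_force: [0.1, -0.4, 0.4]
opening: 0.469
```

```bash
python3 plan.py .4472 -.014 .0145 1.572 1
```

```text
t 38.17 p [ 0.4473 -0.0141  0.0148] th 1.5744 tilt [ 0.0726 -0.0316] q1,6 [-0.25 -0.24] F [ 0.1 -0.4  0.4] op 40.0 n 1 dist [-0.0001  0.0001 -0.0003] -0.0024
[[0.0001, -0.0002, 0.0003, 0.002], [0, 0, 0, 0], [0, 0, 0, 0], [0, 0, 0, 0], [0, 0, 0, 0], [0, 0, 0, 0], [0, 0, 0, 0], [0, 0, 0, 0]]
```

{"api": "jog_arm", "payload": {"series": [[0,0,0,0],[0,0,0,0],[0,0,0,0],[0,0,0,0],[0,0,0,0],[0,0,0,0],[0,0,0,0],[0,0,0,0]], "grip": 0.002, "grip_force": 35}}

```text
time: 38.83
eef_pos: [0.4477, -0.0142, 0.0151]
tcp_rot: [0.705, 0.708, 0.015, 0.037]
contact_force: [-0.2, -0.9, -0.0]
opening: 0.146
```

```bash
python3 plan.py .4472 -.014 .0145 1.572 1; python3 look.py wrist w26
```

```text
t 38.83 p [ 0.4477 -0.0142  0.0151] th 1.5744 tilt [ 0.0733 -0.0318] q1,6 [-0.25 -0.24] F [-0.2 -0.9 -0. ] op 12.5 n 1 dist [-0.0005  0.0002 -0.0006] -0.0024
[[0.0002, -0.0005, 0.0006, 0.002], [0, 0, 0, 0], [0, 0, 0, 0], [0, 0, 0, 0], [0, 0, 0, 0], [0, 0, 0, 0], [0, 0, 0, 0], [0, 0, 0, 0]]
[[0.997, 0.006, 0.074], [-0.02, -0.938, 0.346], [0.071, -0.347, -0.935]] [0.438 0.072 0.145] 290.5
```

View pics/w26.png

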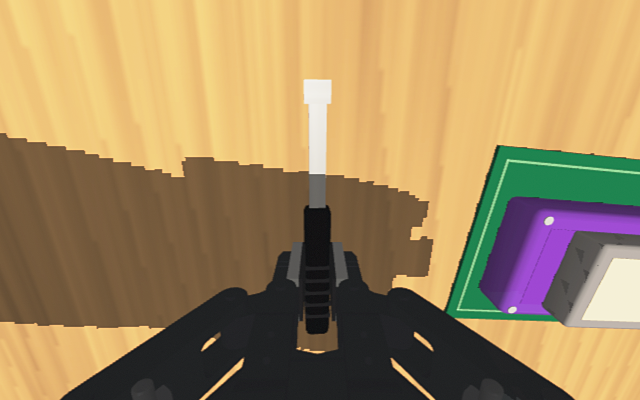

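```bash
python3 - <<'E'
from h import *; import pickle
c=pickle.load(open("pics/w26.pkl","rb"))
print(unproj(c,[[317.3,207],[316.5,333]],.012), unproj(c,[[317.7,80]],.0065))
E
```

```text
[[ 0.44833174  0.01792821  0.012     ]
 [ 0.44839718 -0.0624558   0.012     ]] [[0.44852883 0.07644461 0.0065    ]]
```

{"api": "jog_arm", "payload": {"series": [[0,0,-0.008,0],[0,0,-0.012,0],[0,0,-0.014,0],[0,0,-0.014,0],[0,0,-0.014,0],[0,0,-0.012,-0.03],[0,0,-0.006,-0.05],[0,0,0,-0.06]]}}

```text
time: 39.55
eef_pos: [0.4396, -0.0109, 0.1001]
tcp_rot: [0.652, 0.757, 0.011, 0.036]
contact_force: [0.4, 0.2, -0.7]
opening: 0.145
```

```bash
python3 plan.py .6124 -.1053 .095 3.044 20
```

```text
t 39.55 p [ 0.4396 -0.0109  0.1001] th 1.7193 tilt [ 0.0695 -0.0308] q1,6 [-0.25 -0.39] F [ 0.4  0.2 -0.7] op 12.3 n 20 dist [ 0.1728 -0.0944 -0.0051] 1.3247
[[-0.0059, 0.0078, 0.001, -0.066], [-0.0064, 0.0074, 0.001, -0.066], [-0.0069, 0.0069, 0.001, -0.066], [-0.0074, 0.0065, 0.001, -0.066], [-0.0078, 0.006, 0.001, -0.066], [-0.0081, 0.0054, 0.0009, -0.066], [-0.0085, 0.0049, 0.0009, -0.066], [-0.0088, 0.0043, 0.0009, -0.066]]
[[-0.0091, 0.0037, 0.0009, -0.066], [-0.0093, 0.0031, 0.0008, -0.066], [-0.0095, 0.0025, 0.0008, -0.066], [-0.0096, 0.0019, 0.0008, -0.067], [-0.0098, 0.0012, 0.0007, -0.066], [-0.0098, 0.0006, 0.0007, -0.067], [-0.0098, -0.0001, 0.0007, -0.066], [-0.0098, -0.0007, 0.0006, -0.067]]
[[-0.0098, -0.0014, 0.0006, -0.066], [-0.0096, -0.002, 0.0005, -0.067], [-0.0095, -0.0026, 0.0005, -0.066], [-0.0093, -0.0032, 0.0004, -0.067], [0, 0, 0, 0], [0, 0, 0, 0], [0, 0, 0, 0], [0, 0, 0, 0]]
```

{"api": "jog_arm", "payload": {"series": [[-0.006,0.008,0,-0.066],[-0.006,0.007,0,-0.066],[-0.007,0.007,0,-0.066],[-0.007,0.006,0,-0.066],[-0.008,0.006,0,-0.066],[-0.008,0.005,0,-0.066],[-0.008,0.005,0,-0.066],[-0.009,0.004,0,-0.066]]}}

```text
time: 40.22
eef_pos: [0.5075, -0.0474, 0.1108]
tcp_rot: [0.418, 0.907, 0.001, 0.039]
contact_force: [-0.2, -0.4, -1.0]
opening: 0.152
```

```bash
python3 plan.py .6124 -.1053 .095 3.044 12
```

```text
t 40.22 p [ 0.5075 -0.0474  0.1108] th 2.2763 tilt [ 0.0715 -0.0309] q1,6 [-0.29 -0.99] F [-0.2 -0.4 -1. ] op 13.0 n 12 dist [ 0.1049 -0.0579 -0.0158] 0.7677
[[-0.0092, 0.0035, 0.0021, -0.064], [-0.0094, 0.0028, 0.0021, -0.064], [-0.0096, 0.0022, 0.0021, -0.064], [-0.0097, 0.0016, 0.002, -0.064], [-0.0098, 0.001, 0.002, -0.064], [-0.0099, 0.0003, 0.002, -0.064], [-0.0099, -0.0003, 0.002, -0.064], [-0.0098, -0.0009, 0.002, -0.064]]
[[-0.0098, -0.0016, 0.002, -0.064], [-0.0096, -0.0022, 0.0019, -0.064], [-0.0095, -0.0028, 0.0019, -0.064], [-0.0093, -0.0035, 0.0018, -0.064], [0, 0, 0, 0], [0, 0, 0, 0], [0, 0, 0, 0], [0, 0, 0, 0]]
```

{"api": "jog_arm", "payload": {"series": [[-0.009,0.004,0.001,-0.066],[-0.009,0.003,0.001,-0.066],[-0.01,0.002,0.001,-0.066],[-0.01,0.002,0.001,-0.066],[-0.01,0.001,0.001,-0.066],[-0.01,0,0.001,-0.066],[-0.01,0,0.001,-0.066],[-0.01,-0.001,0.001,-0.066]]}}

```text
time: 40.88
eef_pos: [0.5807, -0.0856, 0.1123]
tcp_rot: [0.153, 0.987, -0.01, 0.037]
contact_force: [-0.1, -0.7, -1.1]
opening: 0.152
```

```bash
python3 plan.py .6124 -.1053 .095 3.044 4; python3 look.py wrist w27
```

```text
t 40.88 p [ 0.5807 -0.0856  0.1123] th 2.8337 tilt [ 0.0707 -0.0306] q1,6 [-0.32 -1.57] F [-0.1 -0.7 -1.1] op 13.0 n 4 dist [ 0.0317 -0.0197 -0.0173] 0.2103
[[-0.0087, -0.0023, 0.005, -0.053], [-0.0086, -0.0027, 0.005, -0.052], [-0.0084, -0.0032, 0.005, -0.053], [-0.0082, -0.0036, 0.0051, -0.052], [0, 0, 0, 0], [0, 0, 0, 0], [0, 0, 0, 0], [0, 0, 0, 0]]
[[0.303, 0.953, -0.007], [0.878, -0.277, 0.39], [0.369, -0.124, -0.921]] [ 0.494 -0.057  0.239] 290.5
```

View pics/w27.png

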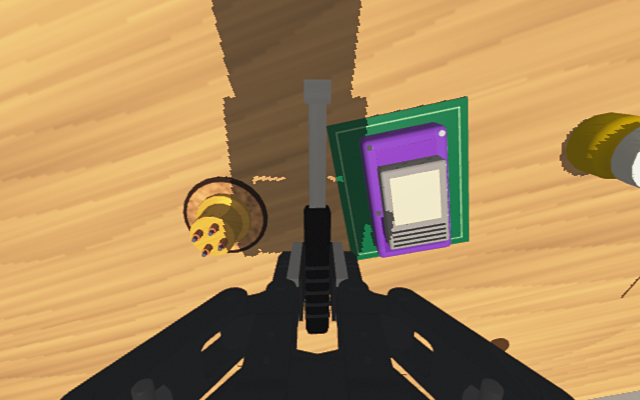

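{"api": "jog_arm", "payload": {"series": [[-0.009,-0.002,0.003,-0.053],[-0.009,-0.003,0.005,-0.053],[-0.008,-0.003,0.005,-0.045],[-0.004,-0.002,0.005,-0.025],[0,0,0.005,0],[0,0,0,0],[0,0,0,0],[0,0,0,0]]}}

```text
time: 41.6
eef_pos: [0.6096, -0.1036, 0.0935]
tcp_rot: [0.066, 0.997, -0.013, 0.036]
contact_force: [-0.4, 0.0, -0.5]
opening: 0.145
```

```bash
python3 plan.py .6124 -.1053 .05 3.044 4
```

```text
t 41.6 p [ 0.6096 -0.1036  0.0935] th 3.01 tilt [ 0.0708 -0.0307] q1,6 [-0.33 -1.76] F [-0.4  0.  -0.5] op 12.4 n 4 dist [ 0.0028 -0.0017 -0.0435] 0.034
[[0.0001, -0.0001, 0.0109, -0.009], [0.0001, -0.0001, 0.0109, -0.008], [0.0, -0.0001, 0.0109, -0.009], [0.0001, -0.0001, 0.0109, -0.008], [0, 0, 0, 0], [0, 0, 0, 0], [0, 0, 0, 0], [0, 0, 0, 0]]
```

{"api": "jog_arm", "payload": {"series": [[0,0,0.009,-0.009],[0,0,0.011,-0.009],[0,0,0.011,-0.008],[0,0,0.01,-0.004],[0,0,0.005,0],[0,0,0,0],[0,0,0,0],[0,0,0,0]]}}

```text
time: 42.27
eef_pos: [0.6113, -0.104, 0.0413]
tcp_rot: [0.05, 0.998, -0.013, 0.034]
contact_force: [-1.1, 0.3, -0.9]
opening: 0.152
```

```bash
python3 plan.py .6124 -.1053 .03 3.044 2; python3 look.py wrist w28; python3 look.py side s28; python3 - <<'E'
import cv2
im=cv2.imread("pics/s28.png"); cv2.imwrite("pics/s28c.png",cv2.resize(im[100:260,200:440],None,fx=3,fy=3))
E
```

```text
t 42.27 p [ 0.6113 -0.104   0.0413] th 3.0424 tilt [ 0.0675 -0.0295] q1,6 [-0.33 -1.79] F [-1.1  0.3 -0.9] op 13.0 n 2 dist [ 0.0011 -0.0013 -0.0113] 0.0016
[[-0.0002, -0.0005, 0.0057, -0.001], [-0.0002, -0.0005, 0.0057, -0.001], [0, 0, 0, 0], [0, 0, 0, 0], [0, 0, 0, 0], [0, 0, 0, 0], [0, 0, 0, 0], [0, 0, 0, 0]]
[[0.1, 0.995, -0.022], [0.92, -0.084, 0.384], [0.38, -0.059, -0.923]] [ 0.522 -0.092  0.168] 290.5
[[-0.957, -0.288, 0.024], [-0.176, 0.513, -0.84], [0.229, -0.808, -0.542]] [0.294 0.62  0.43 ] 377.9
```

View pics/w28.png

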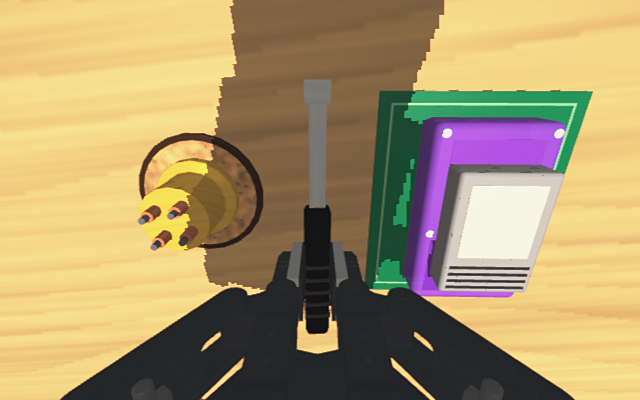

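View pics/s28c.png

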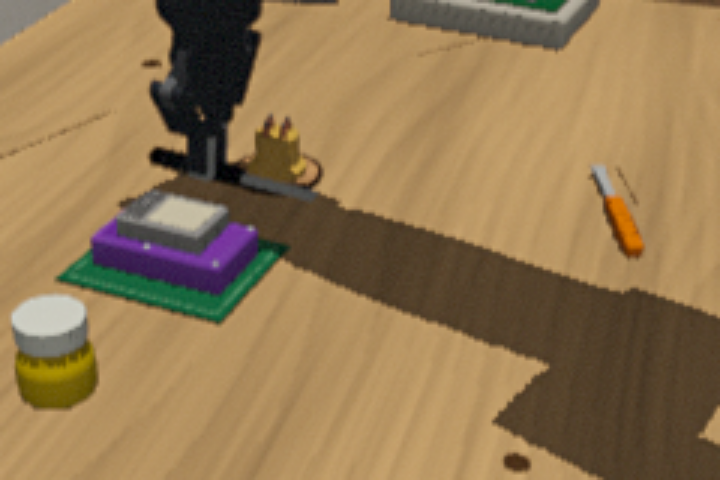

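```bash
cat > sp.py <<'E'
from h import *; from scipy.spatial.transform import Rotation as Ro
qg=[.705,.708,.015,.037]; pg=np.array([.4477,-.0142,.0151])
Og=np.array([.4479,.0068,0]); Rg=Ro.from_quat(qg).as_matrix(); S=Ro.from_euler('z',1.571).as_matrix()
s=monitor.get_state(); R=Ro.from_quat(s['tcp_rot']).as_matrix(); D=R@Rg.T
O=s['eef_pos']+D@(Og-pg); X=D@S
P=np.array([[x,y,z] for x,z in((-.07,0),(.01,0),(.07,.004)) for y in(-.007,.007)])
W=O+P@X.T
print("t",s['time'],"TCP",s['eef_pos'].round(4),"origin",O.round(4),"yaw",np.arctan2(X[1,0],X[0,0]).round(4),"slope",X[2].round(3),"z corners",W[:,2].round(4),"F",s['contact_force'].round(1))
mid=O; 
m=np.array([.5915,-.1032]); print("err xy",(O[:2]-m).round(4))
E
python3 sp.py
```

```text
t 42.3667 TCP [ 0.6116 -0.1041  0.0419] origin [ 0.5912 -0.1032  0.0261] yaw 3.0365 slope [-0.04   0.096  0.995] z corners [0.0282 0.0296 0.025  0.0263 0.0265 0.0279] F [ 0.4 -0.1  0.3]
err xy [-0.0003  0.    ]
```

```bash
python3 plan.py .6119 -.1041 .0185 3.047 3
```

```text
t 42.37 p [ 0.6116 -0.1041  0.0419] th 3.0424 tilt [ 0.0686 -0.0298] q1,6 [-0.33 -1.79] F [ 0.4 -0.1  0.3] op 12.5 n 3 dist [ 0.0003 -0.     -0.0234] 0.0046
[[0.0005, 0.0002, 0.0078, -0.002], [0.0004, 0.0002, 0.0078, -0.001], [0.0005, 0.0001, 0.0078, -0.002], [0, 0, 0, 0], [0, 0, 0, 0], [0, 0, 0, 0], [0, 0, 0, 0], [0, 0, 0, 0]]
```

{"api": "jog_arm", "payload": {"series": [[0.0005,0,0.007,-0.002],[0.0005,0,0.007,-0.001],[0,0,0.004,0],[0,0,0,0],[0,0,0,0],[0,0,0,0],[0,0,0,0],[0,0,0,0]]}}

```text
time: 43.03
eef_pos: [0.6132, -0.105, 0.0237]
tcp_rot: [0.048, 0.998, -0.014, 0.037]
contact_force: [0.4, -0.2, -0.1]
opening: 0.153
```

```bash
python3 sp.py;python3 plan.py .6119 -.1041 .0185 3.047 1
```

```text
t 43.0333 TCP [ 0.6132 -0.105   0.0237] origin [ 0.5928 -0.1042  0.0078] yaw 3.0398 slope [-0.044  0.097  0.994] z corners [0.0102 0.0115 0.0067 0.008  0.008  0.0094] F [ 0.4 -0.2 -0.1]
err xy [ 0.0013 -0.001 ]
t 43.03 p [ 0.6132 -0.105   0.0237] th 3.0457 tilt [ 0.0717 -0.0309] q1,6 [-0.33 -1.8 ] F [ 0.4 -0.2 -0.1] op 13.1 n 1 dist [-0.0013  0.0009 -0.0052] 0.0013
[[0.0017, 0.0009, 0.0051, -0.001], [0, 0, 0, 0], [0, 0, 0, 0], [0, 0, 0, 0], [0, 0, 0, 0], [0, 0, 0, 0], [0, 0, 0, 0], [0, 0, 0, 0]]
```

{"api": "jog_arm", "payload": {"series": [[0.0014,0.0008,0.0045,0],[0,0,0,0],[0,0,0,0],[0,0,0,0],[0,0,0,0],[0,0,0,0],[0,0,0,0],[0,0,0,0]]}}

```text
time: 43.7
eef_pos: [0.6125, -0.1042, 0.0194]
tcp_rot: [0.048, 0.998, -0.014, 0.037]
contact_force: [0.3, -0.7, -0.7]
opening: 0.15
```

```bash
python3 sp.py;python3 plan.py .6119 -.1041 .0175 3.047 1; python3 look.py wrist w29
```

```text
t 43.7 TCP [ 0.6125 -0.1042  0.0194] origin [ 0.5922 -0.1034  0.0034] yaw 3.04 slope [-0.045  0.097  0.994] z corners [0.0059 0.0072 0.0023 0.0036 0.0036 0.0049] F [ 0.3 -0.7 -0.7]
err xy [ 0.0007 -0.0002]
t 43.7 p [ 0.6125 -0.1042  0.0194] th 3.0459 tilt [ 0.073  -0.0313] q1,6 [-0.33 -1.8 ] F [ 0.3 -0.7 -0.7] op 12.9 n 1 dist [-0.0006  0.0001 -0.0019] 0.0011
[[0.0007, 0.0, 0.0018, -0.001], [0, 0, 0, 0], [0, 0, 0, 0], [0, 0, 0, 0], [0, 0, 0, 0], [0, 0, 0, 0], [0, 0, 0, 0], [0, 0, 0, 0]]
[[0.097, 0.995, -0.023], [0.918, -0.08, 0.389], [0.385, -0.059, -0.921]] [ 0.522 -0.092  0.146] 290.5
```

View pics/w29.png

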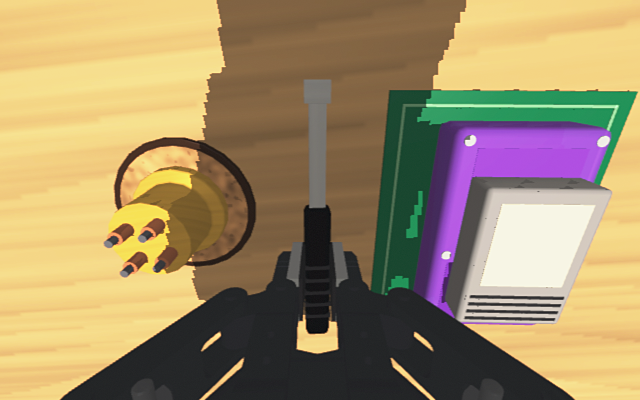

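{"api": "jog_arm", "payload": {"series": [[0.0006,0,0.0018,0],[0,0,0,0],[0,0,0,0],[0,0,0,0],[0,0,0,0],[0,0,0,0],[0,0,0,0],[0,0,0,0]]}}

```text
time: 44.42
eef_pos: [0.612, -0.1042, 0.0174]
tcp_rot: [0.048, 0.998, -0.014, 0.037]
contact_force: [-0.2, 1.1, -0.4]
opening: 0.149
```

```bash
python3 sp.py
```

```text
t 44.4167 TCP [ 0.612  -0.1042  0.0174] origin [ 0.5917 -0.1034  0.0014] yaw 3.0399 slope [-0.045  0.097  0.994] z corners [0.0039 0.0052 0.0003 0.0016 0.0016 0.0029] F [-0.2  1.1 -0.4]
err xy [ 0.0002 -0.0002]
```

{"api": "jog_arm", "payload": {"series": [[0,0,0,0],[0,0,0,0],[0,0,0,0],[0,0,0,0],[0,0,0,0],[0,0,-0.005,0],[0,0,-0.012,0],[0,0,-0.02,0]], "grip": 0.03}}

```text
time: 45.08
eef_pos: [0.6064, -0.1022, 0.0519]
tcp_rot: [0.048, 0.998, -0.013, 0.033]
contact_force: [-0.6, -0.5, 0.2]
opening: 0.352
```

{"api": "jog_arm", "payload": {"series": [[0,0,-0.02,0],[0,0,-0.02,0],[0,0,-0.02,0],[0,0,-0.02,0],[0,0,-0.015,0],[0,0,-0.01,0],[0,0,0,0],[0,0,0,0]]}}

```text
time: 45.75
eef_pos: [0.6013, -0.0994, 0.1747]
tcp_rot: [0.048, 0.998, -0.015, 0.04]
contact_force: [-0.6, 0.9, -0.5]
opening: 0.351
```

```bash
python3 look.py wrist w30; python3 plan.py .45 -.35 .2 2.9 8
```

```text
[[0.097, 0.995, -0.025], [0.916, -0.079, 0.394], [0.39, -0.061, -0.919]] [ 0.51  -0.087  0.301] 290.5
t 45.8 p [ 0.6015 -0.0995  0.1747] th 3.0462 tilt [ 0.0789 -0.0332] q1,6 [-0.33 -1.8 ] F [-0.  -1.1 -0.6] op 30.1 n 8 dist [-0.1515 -0.2505  0.0253] -0.1462
[[0.0156, -0.0331, -0.0036, 0.018], [0.015, -0.0334, -0.0036, 0.018], [0.0143, -0.0336, -0.0035, 0.018], [0.0137, -0.0339, -0.0034, 0.018], [0.0132, -0.0341, -0.0034, 0.019], [0.0125, -0.0344, -0.0033, 0.018], [0.0119, -0.0346, -0.0033, 0.019], [0.0112, -0.0348, -0.0032, 0.018]]
```

View pics/w30.png

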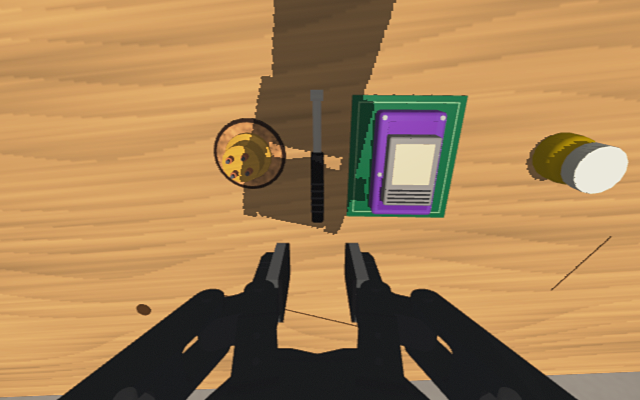

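{"api": "jog_arm", "payload": {"series": [[0.01,-0.025,-0.003,0.018],[0.015,-0.034,-0.003,0.018],[0.014,-0.034,-0.003,0.018],[0.014,-0.034,-0.003,0.018],[0.013,-0.034,-0.003,0.018],[0.012,-0.034,-0.003,0.018],[0.012,-0.03,-0.003,0.018],[0.008,-0.02,0,0.018]]}}

```text
time: 46.47
eef_pos: [0.4575, -0.3271, 0.1812]
tcp_rot: [0.118, 0.992, -0.007, 0.034]
contact_force: [1.1, 0.7, -0.3]
opening: 0.352
```

```bash
python3 look.py top t31;python3 - <<'E'
import cv2
im=cv2.imread("pics/t31.png"); cv2.imwrite("pics/t31c.png",cv2.resize(im[115:205,285:425],None,fx=5.5,fy=5.5,interpolation=cv2.INTER_CUBIC))
E
```

```text
[[0.009, -1.0, 0.013], [-0.995, -0.01, -0.103], [0.103, -0.012, -0.995]] [0.341 0.004 1.273] 510.6
```

View pics/t31c.png

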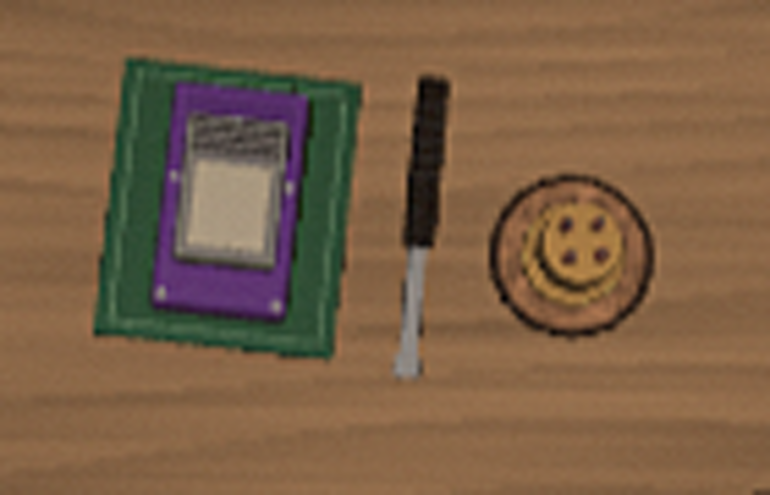

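```bash
python3 - <<'E'
from h import *
c=cam("top"); u=lambda x,y:[285+(x+.5)/5.5-.5,115+(y+.5)/5.5-.5]
a=unproj(c,[u(433,76)],.012)[0];b=unproj(c,[u(407,378)],.006)[0]; print("spud ends",a,b,"mid",(a+b)/2,"len",np.linalg.norm(a-b),"yaw",np.arctan2(*(a-b)[1::-1]))
im=cv2.imread("pics/t31.png"); hsv=cv2.cvtColor(im,cv2.COLOR_BGR2HSV)
st=cv2.inRange(hsv,(17,120,110),(30,255,255)); st[:,:370]=0;st[:,415:]=0;st[:140]=0;st[180:]=0; st=cv2.morphologyEx(st,cv2.MORPH_CLOSE,np.ones((7,7)))
k,l,s,_=cv2.connectedComponentsWithStats(st); st=(l==1+np.argmax(s[1:,4])).astype(np.uint8)*255
print("stand",fitsil(c,st,np.r_[cyl(.024,.004,.011),cyl(.018,.004,.038)],.58,-.174,0))
g=cv2.inRange(hsv[:,:,2],0,75); g[:,:358]=0;g[:,368:]=0;g[:125]=0;g[165:]=0
print("grip",fitsil(c,g,boxpts(.08,.014,.012),.62,-.107,-.1))
pt=np.array([[.5797,-.1744]]);
# casing & cart corners by eye
C=unproj(c,[u(176,82),u(312,97),u(287,322),u(153,310)],.025); print("casing",C.mean(0), np.linalg.norm(C[0]-C[3]),np.linalg.norm(C[0]-C[1]))
K=unproj(c,[u(190,112),u(287,122),u(274,267),u(175,258)],.043); print("cart",K.mean(0),np.linalg.norm(K[0]-K[3]))
M=unproj(c,[u(127,59),u(362,83),u(332,358),u(95,333)],.003); print("mat",M.mean(0),np.linalg.norm(M[0]-M[3]))
E
```

```text
spud ends [ 0.6613631 -0.1100703  0.012    ] [ 0.52222542 -0.09891048  0.006     ] mid [ 0.59179426 -0.10449039  0.009     ] len 0.1397134060343989 yaw -0.08003569877130022
stand (array([ 0.57941035, -0.17440344,  0.12107486]), np.float64(38.16545867919922), np.float32(252.0))
grip (array([ 0.62247999, -0.10746567, -0.08595479]), np.float64(12.61088752746582), np.float32(178.0))
casing [ 0.598727   -0.01813329  0.025     ] 0.10513383860749939 0.062045611548882926
cart [ 0.60075471 -0.01752852  0.043     ] 0.06642744144158715
mat [ 0.60079772 -0.01718106  0.003     ] 0.12872755982472828
```

{"api": "jog_arm", "payload": {"series": [[0,0,0,0],[0,0,0,0],[0,0,0,0],[0,0,0,0],[0,0,0,0],[0,0,0,0],[0,0,0,0],[0,0,0,0]]}}

```text
time: 47.18
eef_pos: [0.4555, -0.3251, 0.175]
tcp_rot: [0.118, 0.993, -0.004, 0.029]
contact_force: [-0.3, 0.5, 0.0]
opening: 0.351
```

```bash
python3 look.py side s31; python3 - <<'E'
import cv2
im=cv2.imread("pics/s31.png"); cv2.imwrite("pics/s31c.png",cv2.resize(im[110:260,190:440],None,fx=3,fy=3))
E
```

```text
[[-0.957, -0.288, 0.024], [-0.176, 0.513, -0.84], [0.229, -0.808, -0.542]] [0.294 0.62  0.43 ] 377.9
```

View pics/s31c.png

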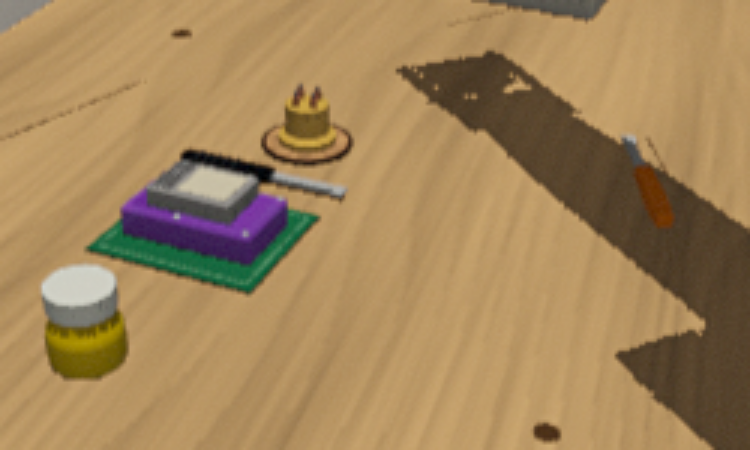

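The side view shows the stack flat on the mat, the stand upright on the coaster and the spudger flat in the gap. The jar is untouched and the arm is clear.

```bash
python3 -c "
from plant import workorder; print(workorder.sign_off())"
```

```text
the job is handed in; nothing more can be done
None
```

I finished the whole job and handed it in at about 47 s. I laid the casing on the mat and let go, then put the grey cartridge on top. After that came the tip stand on the coaster and the spudger in the gap.

| Part | Last check |
|---|---|
| Casing | Within about 1 mm and 0.2° of the mat's middle, measured with the wrist camera before the cartridge went on. |
| Cartridge | Within about 1 mm of the casing's middle, measured with the wrist camera. |
| Tip stand | Upright, about 0.3 mm off the coaster's centre, measured with the top camera. |
| Spudger | Flat, within about 1 mm of its target, and about 1° off parallel to the mat's long edges. |

- **Disagreement:** in the last top view, corners I picked by eye put the casing about 2 mm off the mat's middle. The cartridge came out about 2 mm off the casing's middle. I trusted the wrist-camera readings, because hand-picked corners in the top view are coarser.
- **Tool tilt:** the gripper drifted to about 4–5° of tilt during the run. I tried to remove it with extra moves; that worked once, but not the second time. The spudger was therefore let go slightly tilted and settled flat on the bench.
- **Left alone:** I never reached for the blue cartridge, the jar or the orange and red look-alikes. The last side view shows the jar and the orange look-alike in place. I did not measure the blue cartridge again at the end.

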